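# Clamp the pattern plate in the spring holder

## Robot

A 6-joint arm with a two-finger parallel gripper is mounted at the origin on the work surface. World frame = base frame: x ahead of the robot, y to its left, z up, the work surface at z = 0. Lengths are in m, angles in rad, forces in N, time in s.
With the tool pointing down it reaches from about 0.35 to 0.8 m from the base axis. Payload 7.3 kg.
Tool frame: the origin (TCP) lies at the very end of the fingers, on their centre line; the grasp point (between the pads) lies 19 mm behind it (manip.grip_point_offset is the distance from the TCP to the grasp point, in m); z points along the fingers, y is the direction in which the jaws open and shut (so a half turn about z gives the same grasp; the last joint's range is limited). The gripper opens to 85 mm and grips with 20 to 120 N. Pads are 22 mm wide; open, the fingers measure 114 mm over their backs; the gripper's body (76 mm by 85 mm) begins 54 mm behind the grasp point. The pads swing forward as they close: fully open they stand 13 mm farther back than shut.
Start: joints at [1.076, 0.342, 1.524, -0, 1.275, -0.146], TCP at [0.179, 0.493, 0.231] pointing down, gripper open.
Joint ranges: [-2.53, 2.53], [-0.77, 2.02], [0.04, 2.7], [-1, 4.14], [0.28, 2.66], [-3.11, 3.11]. Speed limits (rad/s): [2.57, 2.57, 3.14, 3.14, 3.14, 3.14].

## Interface

Orientations are given as a unit quaternion [w, x, y, z].
In Python, from station import manip, optics, finder gives the robot as it stands.
- The arm moves only by the shell command python3 -m inch 'ROWS' [FORCE]. ROWS is JSON, a list of rows, each an object with "grip": the opening, from -1 (shut) to 1 (fully open), so that 0 is half open; "dp": the shift along the tool's x, y, z in m, a list of three; "twist": the turn about the tool's z in degrees. In form: [{"grip": grip, "dp": [x, y, z], "twist": twist}, ...]. A call has 1 to 20 rows; each row shifts and turns the commanded pose from where the row before left it, along the tool's axes as they then stand; what a row does not reach is not made up. A row lasts 1/8 s, in which the tool goes at most 62.5 mm and 10.7 degrees, less where a joint would pass 70% of its speed; a pose out of reach is approached as far as the arm can. A call with a gripper value outside its range is refused whole. The fingers move at their own pace and stop on an object; FORCE is the grip in N (left out, the last holds). Time passes only in rows, so rows that do not move let the fingers close. It gives the time, the measured TCP pose, the force and the opening at its end, in the units of the state.
- manip.sense(): the state, without advancing time (a new reading comes with each control period).
- optics.capture(name): name is "scene" or "top"; returns a dict with "img" (384x512x3 uint8, red, green, blue), "vfov" (degrees; the focal length in pixels is half the picture's height over the tangent of half this angle, whatever the lens; pixels are square), "cx", "cy" (the principal point, pixels), "rvec" (rotation vector, rad) and "tvec" (3), from world to camera coordinates, as OpenCV has them. Camera axes: x right, y down, z forward; pixel columns grow to the right and rows downward; lengths in m; the calibration is good to about 2 mm. A picture is of the moment at which its call begins. There is no depth.
- manip.sign_off(): hands the job in, once; it reports no verdict.
Trained networks look in a picture, given as the dict that the camera call returned (one of the last four; its "shot" number tells which), for a name from the list of things; names that differ only in an ending like _2 or _b are one class to them, and where a whole thing is asked for, a point or a joint stands for the part that bears it (a point fixed in the world has none). Each returns a list of dicts, best first, with "confidence" (0 to 1); they miss things now and then, are a little off and sometimes report something else, mostly with a low value. They report only what shows in the picture. A call takes as long as a camera call. They do not tell look-alikes from the thing itself.
- finder.cut_out(query, picture): "region" (384x512 bool, what is visible of it) and "point" ([column, row] in pixels, amid what is visible of it).
The state is a dict: "time_s": time; "q": joint angles; "qd": joint speeds; "tau": joint torques, N m; "eef_pos": TCP position; "tool_rot": TCP orientation; "ft_force": force on the tool from outside, world axes, zero at the start; "torque": the same for the moment, N m; "finger_gap": finger opening in m.
Only numpy, scipy, OpenCV 4.12 (cv2) and the standard library are available. Lean on these libraries where they do the work, as an engineer would, in place of code of your own. Each camera call takes 0.05 s, during which the arm holds its last target.

## Task

Pick the wooden pattern plate up off its rest block and clamp it in the spring holder, pattern up: tilt it, push one end into the long-travel jaw until the other end clears the opposite jaw, lower that end, and let the springs centre the plate, level and home in both grooves. Go gently with the holder (never more than about 18 newtons on it, so do not run a jaw hard against its stop or press on its top), and leave the tumbler, mouse and pen cup where they are.

Things in the scene. Friction and masses are not known exactly. Their poses are not given: they have to be found in the camera images.
- plate: Plywood sample plate, 130 (its x) x 60 (its y) x 8 mm thick (z), about 80 g, a striped pattern printed on its top face. Origin at the centre of the underside, z up out of the pattern. Both ends are alike. It starts flat on the rest block, its sides overhanging the block by about 12 mm, and can be gripped across its 60 mm width.
- rest: Fixed wooden block, 90 (x) x 36 (y) x 30 mm high; origin at the centre of its underside. The plate lies on it.
- holder: Spring holder fixed to the desk: grey base 270 (x) x 90 (y) x 12 mm, origin at the centre of its underside. Along its x runs an aluminium carriage (bar 26 mm wide, 24 mm high; end posts 44 mm wide, 68 mm high) with two dark steel jaws facing each other: jaw_a, with long rods sticking out behind its post, on the +x side, jaw_b on the -x side.
- groove_level (a point): Point over the middle of the holder's base, 60 mm above the desk: mid height of both jaw grooves; axes as the holder's. The carriage is locked up to 15 mm either way of here along x; where is not measured, it must be seen or felt. With springs at rest the groove back walls stand 61 mm either side of the carriage middle, so the 130 mm plate finally presses each jaw back about 4 mm.
- jaw_top (a point): Point over the middle of the holder's base at the height of the jaws' tops, 76 mm above the desk. Each jaw is 40 mm wide (y), square on top, with a level groove 6 mm deep, 10 mm high at its back wall, flaring to 17 mm at its mouth. At rest the jaws' lips are 110 mm apart.
- jaw_a (a joint): How far the long-travel jaw is pushed back (m), along the holder's +x: 0 at rest, hard stop at 0.019. Its spring pushes with 2.5 N at rest plus 0.45 N per mm. A level plate's other end clears the opposite lip from about 0.014, when the push is about 9 N; at the stop it is 11 N.
- jaw_b (a joint): How far the short-travel jaw is pushed back (m), outwards along the holder's -x: 0 at rest, hard stop at 0.008 (too short to load the plate from this side). Same spring as jaw_a.
- tumbler: Steel tumbler standing on the desk, radius 34, height 170 mm; origin at the centre of its underside. Bystander.
- mouse: Round black computer mouse, diameter 62, height 34 mm; origin at the centre of its underside. Bystander.
- pencup: White pen cup with pens, radius 38, height 90 mm, pens up to 145 mm; origin at the centre of its underside. Bystander.
Mind the look-alikes: they are no part of the job. Of the things that look like the plate, the middle-sized one is meant.

How it is judged:
On the way:
1. the plate has pushed the long-travel jaw back by more than 12 mm while the other jaw is still at rest (value of joint jaw_a above 0.012 m and value of joint jaw_b below 0.002 m and contact force between plate and holder above 3 N), for 0.1 s.
At the end, for the whole second after the job is handed in: The plate lies pattern up in both grooves (underside 52.5 to 59.5 mm above the desk), level within 2.3 degrees, along the holder within 3.4 degrees and within 10 mm of its middle line sideways, centred so that each jaw is pushed back between 2 and 6 mm, released and at rest (z of plate in the frame of holder between 0.0525 and 0.0595 m and angle between plate's own z axis and vertical below 0.04 rad and angle between the x axis of plate and the x axis of holder, either way round below 0.06 rad and y of plate in the frame of holder between -0.01 and 0.01 m and value of joint jaw_a between 0.002 and 0.006 m and value of joint jaw_b between 0.002 and 0.006 m and linear speed of plate below 0.02 m/s); the robot touches nothing.
It fails at once if more than 18 N on the holder (contact force between holder and anything else above 18 N).
It fails at once if the tumbler is moved (distance of tumbler from where it was at the start of the episode above 0.02 m).
It fails at once if the mouse is moved (distance of mouse from where it was at the start of the episode above 0.02 m).
It fails at once if the pen cup is moved (distance of pencup from where it was at the start of the episode above 0.02 m).
It also fails if it takes over 72 s, if anything falls off the work surface, if the arm or the gripper's body presses on something with over 40 N, if the wrist force passes 120 N, or if a joint passes its speed limit or range.

## Working session

There is one attempt and no reset: what is moved stays moved. The work goes in short steps, Python scripts to look and compute and a shell command to move; the robot and the scene stay as the last step left them, time stands still between calls to the robot, and variables do not carry over. Pictures are saved under pics/ and viewed, and the job is handed in when it is done.

```bash
ls; mkdir -p pics; cat > h.py <<'E'
import numpy as np, cv2
from station import manip, optics, finder
def shot(n):
    return optics.capture(n)
def K(p):
    f=p["img"].shape[0]/2/np.tan(np.radians(p["vfov"])/2)
    return np.array([[f,0,p["cx"]],[0,f,p["cy"]],[0,0,1.]])
def RT(p):
    return cv2.Rodrigues(np.array(p["rvec"],float))[0],np.array(p["tvec"],float).ravel()
def proj(p,X):
    R,t=RT(p);c=np.atleast_2d(X)@R.T+t;u=c@K(p).T;return u[:,:2]/u[:,2:]
def unp(p,uv,z):
    R,t=RT(p);uv=np.atleast_2d(uv).astype(float);d=np.c_[uv,np.ones(len(uv))]@np.linalg.inv(K(p)).T@R
    o=-R.T@t;return o+d*((z-o[2])/d[:,2])[:,None]
def save(p,n,box=None,s=1):
    im=p["img"][:,:,::-1]
    if box: im=im[box[1]:box[3],box[0]:box[2]]
    cv2.imwrite("pics/"+n,cv2.resize(im,None,fx=s,fy=s,interpolation=cv2.INTER_CUBIC))
E
python3 - <<'E'
from h import *
for n in("scene","top"):
    p=shot(n);save(p,n+"0.png",s=1.5)
    R,t=RT(p);print(n,p["vfov"],-R.T@t,R[2],[k for k in p])
    for q in("plate","rest","holder","jaw_a","jaw_b","tumbler","mouse","pencup"):
        print(q,[(round(d["confidence"],2),np.round(d["point"]).tolist(),int(d["region"].sum())) for d in finder.cut_out(q,p)])
print(manip.sense())
E
```

```text
pics
scene 54.99195305386467 [ 1.24694872 -0.57582941  0.87528865] [-0.56260718  0.48469525 -0.66973403] ['img', 'vfov', 'cx', 'cy', 'rvec', 'tvec', 'shot']
plate [(0.89, [280.0, 177.0], 439), (0.86, [219.0, 174.0], 710), (0.75, [255.0, 208.0], 307)]
rest [(0.61, [273.0, 188.0], 76)]
holder [(0.83, [205.0, 238.0], 2083)]
jaw_a [(0.52, [211.0, 238.0], 161), (0.44, [200.0, 213.0], 141), (0.24, [206.0, 238.0], 1961)]
jaw_b [(0.52, [211.0, 238.0], 161), (0.44, [200.0, 213.0], 141), (0.24, [206.0, 238.0], 1961)]
tumbler [(0.63, [300.0, 224.0], 1178)]
mouse []
pencup [(0.64, [166.0, 279.0], 1140)]
top 53.86109899176956 [0.46683239 0.0082492  1.08673747] [ 0.11755469  0.00616127 -0.9930473 ] ['img', 'vfov', 'cx', 'cy', 'rvec', 'tvec', 'shot']
plate [(0.88, [203.0, 213.0], 995), (0.68, [257.0, 204.0], 568), (0.6, [251.0, 282.0], 1726), (0.55, [328.0, 206.0], 3074)]
rest []
holder [(0.63, [330.0, 208.0], 2987)]
jaw_a [(0.48, [342.0, 179.0], 224)]
jaw_b [(0.48, [342.0, 179.0], 224)]
tumbler []
mouse [(0.56, [131.0, 257.0], 382)]
pencup [(0.79, [400.0, 173.0], 874)]
{'time_s': 0.9, 'q': array([ 1.07602757e+00,  3.41971878e-01,  1.52405865e+00, -1.59510402e-05,
        1.27541440e+00, -1.46006282e-01]), 'qd': array([ 0.00163489,  0.00054715, -0.00183553,  0.00059542, -0.00179271,
        0.00106183]), 'tau': array([-2.16818498e-04, -4.33556664e+01, -2.46271133e+01, -1.88732070e-04,
        3.14283334e-04, -4.54490385e-05]), 'eef_pos': array([0.17941312, 0.49342663, 0.23135057]), 'tool_rot': array([3.05035107e-05, 1.73496504e-01, 9.84834482e-01, 6.76998553e-05]), 'ft_force': array([-0.05628085,  0.77268746,  0.35547522]), 'torque': array([-0.02263595,  0.02181149, -0.01580078]), 'finger_gap': 0.08550015627541699}
```

View pics/scene0.png

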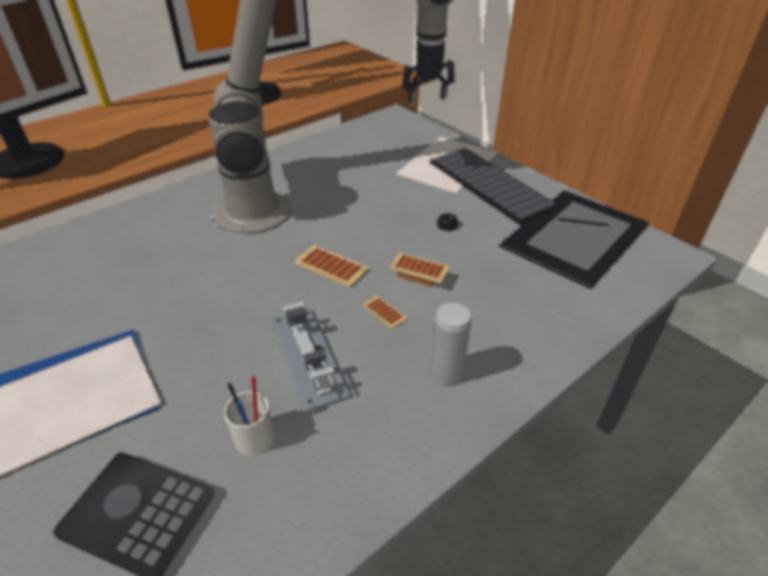

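View pics/top0.png

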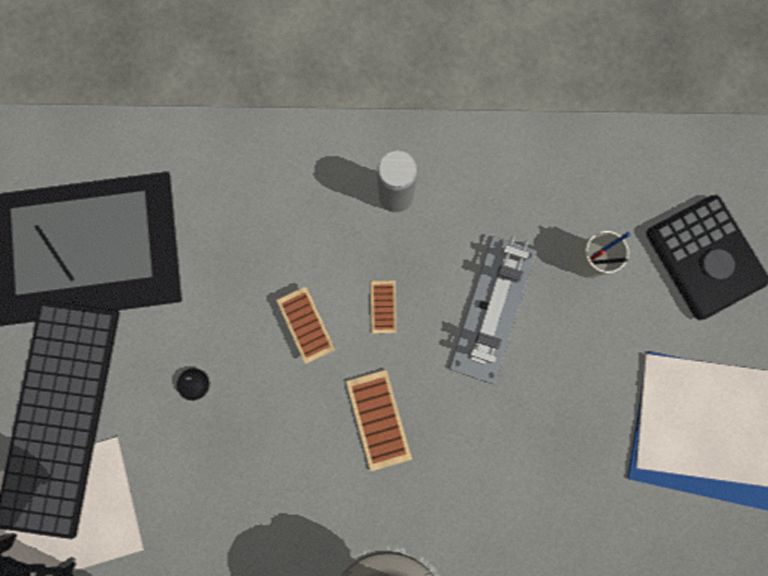

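Three plate look-alikes in top (px of 512x384): (203,213) raised on a block, (257,204) small flat, (251,282) large flat. The middle-sized one, on the block and casting an offset shadow, is (203,213), which is (280,177) in scene. I'll confirm with crops and fit poses.

```bash
python3 - <<'E'
from h import *
p=shot("top");s=shot("scene")
a=cv2.resize(p["img"][180:250,170:270],None,fx=4,fy=4,interpolation=2)
b=cv2.resize(s["img"][155:225,200:300],None,fx=4,fy=4,interpolation=2)
cv2.imwrite("pics/c1.png",np.hstack([a,b])[:,:,::-1])
a=cv2.resize(p["img"][145:265,280:370],None,fx=4.8,fy=4.8,interpolation=2)
b=cv2.resize(s["img"][190:280,175:235],None,fx=6.4,fy=6.4,interpolation=2)
cv2.imwrite("pics/c2.png",np.hstack([a[:576],b[:576] if b.shape[0]>=576 else b])[:,:,::-1]) if a.shape[0]==b.shape[0] else (cv2.imwrite("pics/c2.png",np.hstack([a,cv2.resize(b,(360,576))])[:,:,::-1]))
for d in finder.cut_out("plate",p)[:4]:
    c=max(cv2.findContours(d["region"].astype(np.uint8),0,1)[0],key=cv2.contourArea)
    for z in (0.038,0.008):
        w=unp(p,c.reshape(-1,2)+0.0,z)[:,:2]
        (cx,cy),(w1,h1),an=cv2.minAreaRect((w*1000).astype(np.float32))
        print(round(d["confidence"],2),z,round(cx),round(cy),round(w1),round(h1),round(an,1))
for q in("tumbler","mouse","pencup"):
  for pp in (p,s):
    for d in finder.cut_out(q,pp): 
        w=unp(pp,np.argwhere(d["region"])[:,::-1],{"tumbler":.17,"mouse":.017,"pencup":.09}[q]);print(q,pp is p,w.min(0),w.max(0))
E
```

```text
0.85 0.038 553 18 96 48 2.9
0.85 0.008 556 18 98 50 2.9
0.83 0.038 517 159 131 60 26.6
0.83 0.008 518 163 134 61 26.6
0.61 0.038 347 20 165 77 16.8
0.61 0.008 344 21 170 79 16.8
tumbler True [ 0.6993583  -0.03766948  0.17      ] [0.80247195 0.02749705 0.17      ]
tumbler False [ 0.7430866  -0.14138881  0.17      ] [0.89247744 0.02378121 0.17      ]
mouse True [0.37565868 0.3386532  0.017     ] [0.43377595 0.39790152 0.017     ]
mouse False [0.37350672 0.32692541 0.017     ] [0.44256077 0.40064354 0.017     ]
pencup True [ 0.60552874 -0.4206362   0.09      ] [ 0.69023018 -0.31786003  0.09      ]
pencup False [ 0.58769949 -0.4331318   0.09      ] [ 0.74454549 -0.33567033  0.09      ]
```

View pics/c1.png

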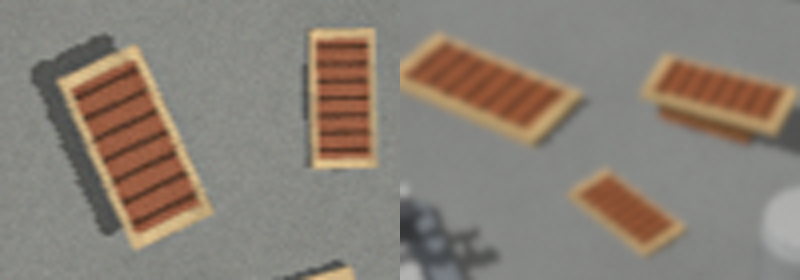

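View pics/c2.png

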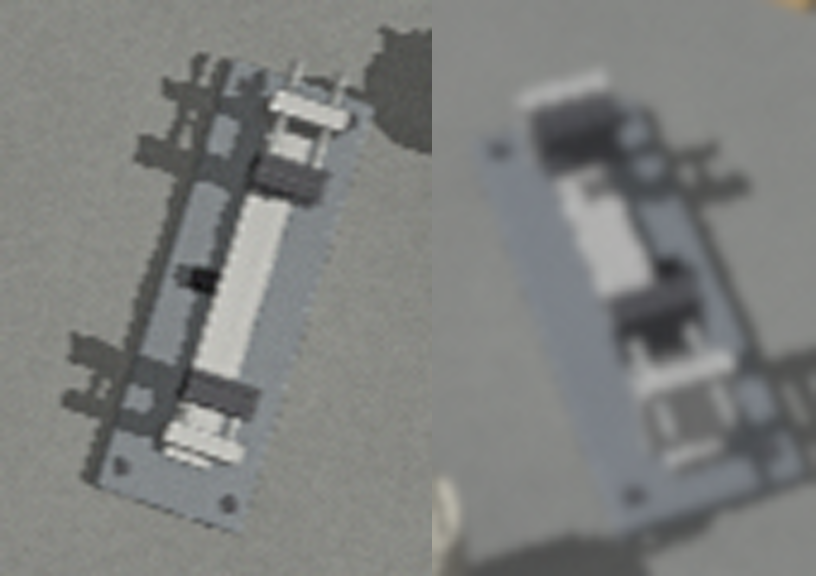

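```bash
python3 - <<'E'
from h import *
p=shot("top");s=shot("scene")
save(p,"t_a.png",(325,150,365,190),15);save(p,"t_b.png",(305,215,345,255),15)
save(s,"s_ab.png",(178,195,233,280),7)
c=np.array([[97,487],[240,530],[372,105],[235,62]])/4.8+[280,145]
w=unp(p,c-.5,.012);print(w, np.linalg.norm(np.diff(w[[0,1,2,3,0]],axis=0),axis=1),w.mean(0))
E
```

```text
[[ 0.43912957 -0.11049725  0.012     ]
 [ 0.41568802 -0.19408443  0.012     ]
 [ 0.66899895 -0.27473769  0.012     ]
 [ 0.69395156 -0.19270061  0.012     ]] [0.086812   0.26584089 0.08574798 0.26775294] [ 0.55444202 -0.19300499  0.012     ]
```

View pics/t_a.png

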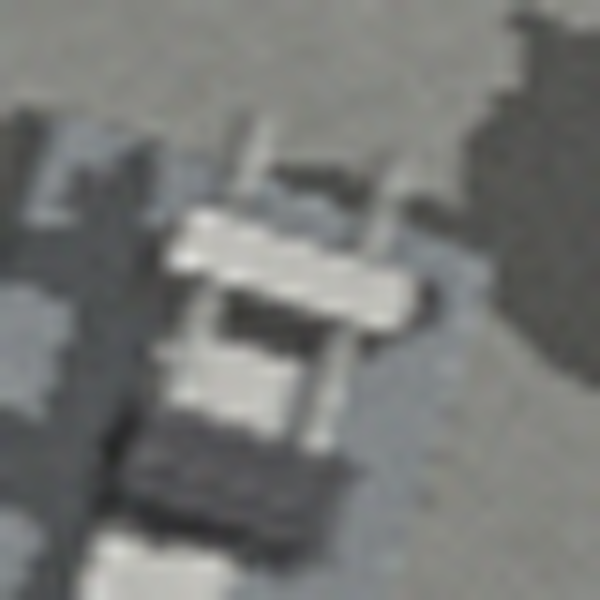

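View pics/t_b.png

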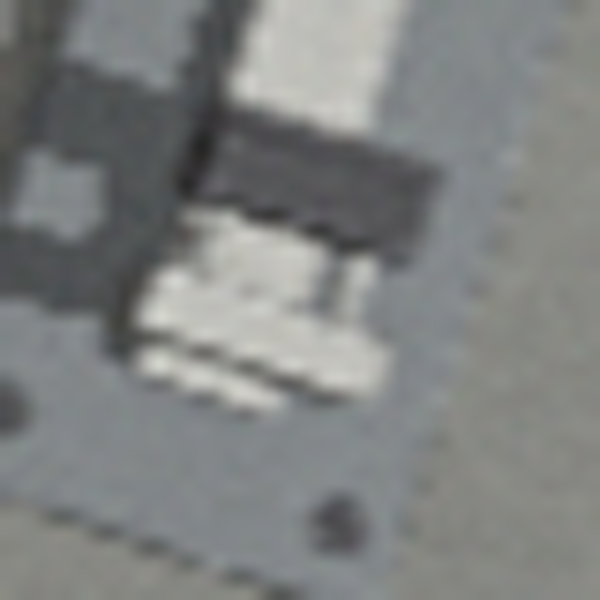

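View pics/s_ab.png

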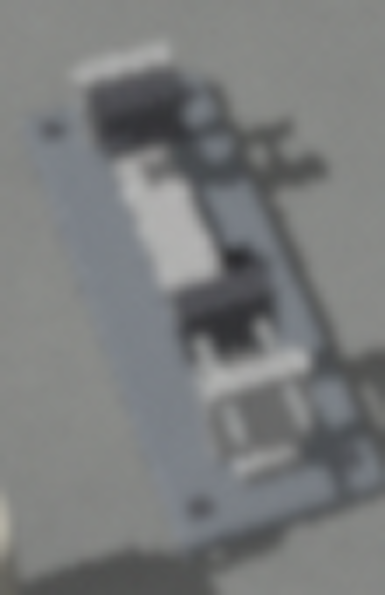

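```bash
cat >> h.py <<'E'
HO=np.array([.5544,-.193]);HY=np.radians(-17.6)
def H(pts,c=None):
    pts=np.atleast_2d(pts).astype(float);R=np.array([[np.cos(HY),-np.sin(HY)],[np.sin(HY),np.cos(HY)]])
    return np.c_[pts[:,:2]@R.T+HO,pts[:,2]]
def over(p,polys,name,box,s):
    im=cv2.resize(p["img"][box[1]:box[3],box[0]:box[2],::-1],None,fx=s,fy=s,interpolation=cv2.INTER_CUBIC)
    for P,col in polys:
        uv=(proj(p,P)+.5-[box[0],box[1]])*s
        cv2.polylines(im,[np.round(uv*8).astype(np.int32)],False,col,1,cv2.LINE_AA,3)
    cv2.imwrite("pics/"+name,im);return im
def holder(c):
    B=[[-.135,-.045,.012],[.135,-.045,.012],[.135,.045,.012],[-.135,.045,.012],[-.135,-.045,.012]]
    L=[(H(B),(0,255,0))]
    for x in(-.055+c,.055+c): L.append((H([[x,-.02,.076],[x,.02,.076]]),(0,0,255)))
    return L
E
python3 - <<'E'
from h import *
p=shot("top");s=shot("scene")
a=over(p,holder(0),"o_t.png",(285,145,375,265),6)
b=over(s,holder(0),"o_s.png",(175,190,240,285),6)
E
```

```text
(no output)
```

View pics/o_t.png

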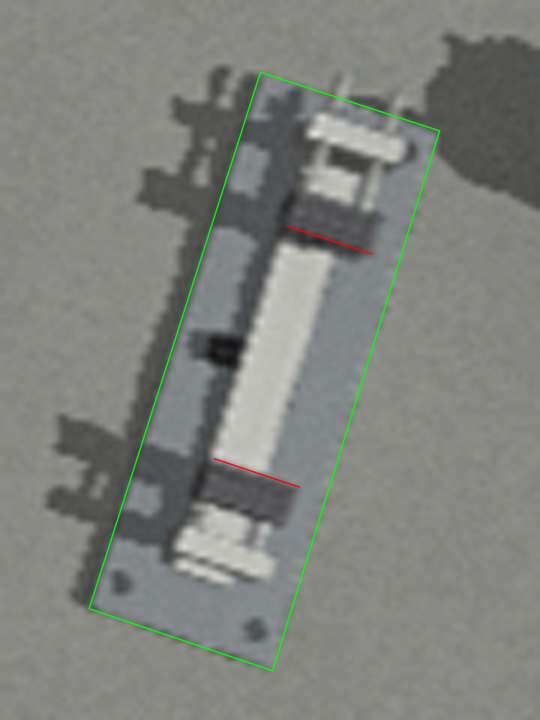

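View pics/o_s.png

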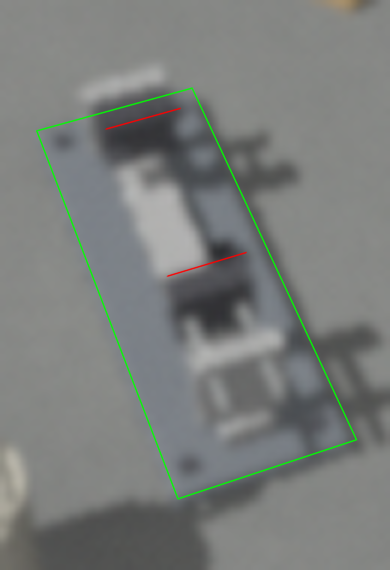

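```bash
python3 - <<'E'
from h import *
out=[]
for n in("top","scene"):
    p=shot(n)
    xs=np.arange(-.1,.1,.0005);ys=np.arange(.035,-.035,-.0005)
    X,Y=np.meshgrid(xs,ys)
    uv=proj(p,H(np.c_[X.ravel(),Y.ravel(),np.full(X.size,.076)])).reshape(X.shape+(2,)).astype(np.float32)
    r=cv2.remap(p["img"],uv[...,0],uv[...,1],cv2.INTER_CUBIC)
    g=cv2.cvtColor(r,cv2.COLOR_RGB2GRAY)
    pr=g[50:90].mean(0)
    print(n);print([(int(round(x*1000)),int(v)) for x,v in zip(xs[::4],pr[::4])])
    r=cv2.resize(r,None,fx=2,fy=2)
    for k in range(-90,100,10): cv2.line(r,(int((k+100)*4),0),(int((k+100)*4),12 if k%50 else 25),(255,255,0),1)
    out.append(r)
cv2.imwrite("pics/rect.png",np.vstack(out)[:,:,::-1])
E
```

```text
top
[(-100, 120), (-98, 170), (-96, 194), (-94, 190), (-92, 190), (-90, 191), (-88, 172), (-86, 163), (-84, 171), (-82, 171), (-80, 174), (-78, 178), (-76, 143), (-74, 79), (-72, 78), (-70, 88), (-68, 87), (-66, 86), (-64, 88), (-62, 83), (-60, 78), (-58, 84), (-56, 116), (-54, 165), (-52, 181), (-50, 177), (-48, 173), (-46, 174), (-44, 176), (-42, 175), (-40, 173), (-38, 173), (-36, 174), (-34, 173), (-32, 173), (-30, 173), (-28, 172), (-26, 172), (-24, 173), (-22, 169), (-20, 169), (-18, 173), (-16, 174), (-14, 171), (-12, 170), (-10, 173), (-8, 173), (-6, 173), (-4, 173), (-2, 172), (0, 173), (2, 173), (4, 172), (6, 173), (8, 174), (10, 175), (12, 174), (14, 172), (16, 173), (18, 172), (20, 170), (22, 171), (24, 171), (26, 170), (28, 171), (30, 170), (32, 166), (34, 168), (36, 170), (38, 171), (40, 168), (42, 169), (44, 174), (46, 171), (48, 142), (50, 92), (52, 58), (54, 58), (56, 78), (58, 83), (60, 80), (62, 88), (64, 89), (66, 83), (68, 81), (70, 86), (72, 107), (74, 149), (76, 173), (78, 170), (80, 167), (82, 169), (84, 173), (86, 156), (88, 106), (90, 76), (92, 70), (94, 71)
[... 421 characters left out ...]
-32, 61), (-30, 69), (-28, 78), (-26, 88), (-24, 96), (-22, 101), (-20, 101), (-18, 99), (-16, 96), (-14, 93), (-12, 92), (-10, 95), (-8, 100), (-6, 108), (-4, 116), (-2, 125), (0, 132), (2, 137), (4, 140), (6, 141), (8, 141), (10, 140), (12, 140), (14, 139), (16, 140), (18, 139), (20, 139), (22, 139), (24, 140), (26, 140), (28, 141), (30, 142), (32, 143), (34, 144), (36, 144), (38, 143), (40, 140), (42, 137), (44, 132), (46, 127), (48, 122), (50, 117), (52, 112), (54, 107), (56, 101), (58, 94), (60, 88), (62, 84), (64, 82), (66, 81), (68, 80), (70, 77), (72, 72), (74, 65), (76, 59), (78, 54), (80, 53), (82, 54), (84, 59), (86, 65), (88, 72), (90, 77), (92, 82), (94, 87), (96, 92), (98, 99)]
```

View pics/rect.png

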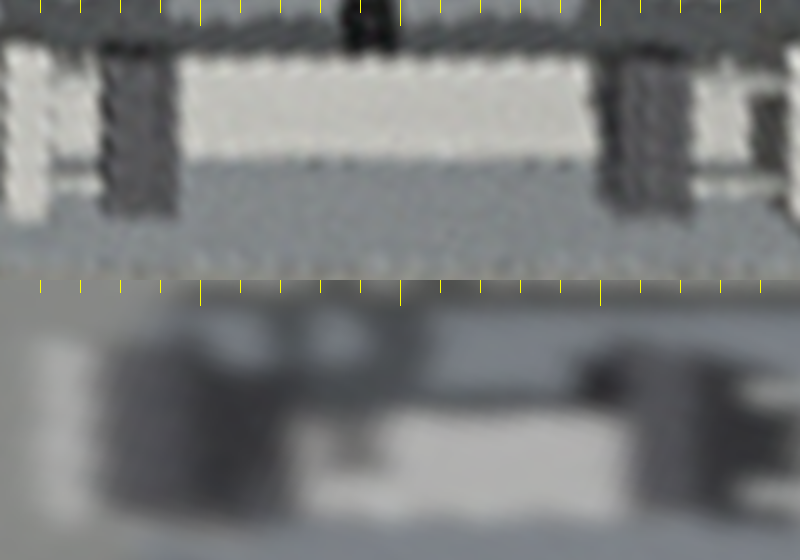

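```bash
cat >> h.py <<'E'
from scipy.spatial.transform import Rotation as Ro
def st(): 
    s=manip.sense();q=np.array(s["tool_rot"]);R=Ro.from_quat(q[[1,2,3,0]]).as_matrix();return s,R,np.degrees(np.arctan2(R[1,0],R[0,0]))
def togo(xyz,yaw=None):
    s,R,y=st();d=R.T@(np.array(xyz)-s["eef_pos"])
    print("t",round(s["time_s"],2),"pos",np.round(s["eef_pos"],4),"yaw",round(y,2),"tool dp",np.round(d,4),"twist",None if yaw is None else round(-((yaw-y+180)%360-180),2),"gap",round(s["finger_gap"],4),"F",np.round(s["ft_force"],2))
E
python3 -m inch '[{"grip":1,"dp":[0,0,0],"twist":-9.32},{"grip":1,"dp":[0,0,0],"twist":-9.32},{"grip":1,"dp":[0,0,0],"twist":-9.32},{"grip":1,"dp":[0,0,0],"twist":-9.32},{"grip":1,"dp":[0,0,0],"twist":-9.32},{"grip":1,"dp":[-0.017,-0.05,0],"twist":0},{"grip":1,"dp":[-0.017,-0.05,0],"twist":0},{"grip":1,"dp":[-0.017,-0.05,0],"twist":0},{"grip":1,"dp":[-0.017,-0.05,0],"twist":0},{"grip":1,"dp":[-0.017,-0.05,0],"twist":0},{"grip":1,"dp":[-0.017,-0.05,0],"twist":0},{"grip":1,"dp":[-0.017,-0.05,0],"twist":0},{"grip":1,"dp":[-0.017,-0.05,0],"twist":0},{"grip":1,"dp":[-0.017,-0.05,0],"twist":0},{"grip":1,"dp":[0,0,0],"twist":0}]'
python3 -c "
from h import *
togo([.517,.159,.016],206.6)"
```

```text
time_s: 3.52
eef_pos: [0.5199, 0.157, 0.2308]
tool_rot: [0.0, -0.228, 0.974, -0.0]
ft_force: [-0.8, -0.2, -0.5]
finger_gap: 0.0857
t 3.52 pos [0.5199 0.157  0.2308] yaw -153.64 tool dp [0.0017 0.0032 0.2148] twist -0.24 gap 0.0857 F [-0.8  -0.24 -0.5 ]
```

```bash

python3 -m inch '[{"grip":1,"dp":[0.0017,0.0032,0.04],"twist":-0.24},{"grip":1,"dp":[0,0,0.05],"twist":0},{"grip":1,"dp":[0,0,0.05],"twist":0},{"grip":1,"dp":[0,0,0.03],"twist":0},{"grip":1,"dp":[0,0,0.02],"twist":0},{"grip":1,"dp":[0,0,0.012],"twist":0},{"grip":1,"dp":[0,0,0.01],"twist":0},{"grip":1,"dp":[0,0,0],"twist":0}]' 20
python3 -c "
from h import *
togo([.517,.159,.018],206.6)
p=shot('top');save(p,'g1.png',(160,160,260,260),6)"
```

```text
time_s: 4.53
eef_pos: [0.5146, 0.1619, 0.0191]
tool_rot: [-0.0, -0.232, 0.973, 0.0]
ft_force: [-0.6, -0.8, -0.2]
finger_gap: 0.0854
t 4.53 pos [0.5146 0.1619 0.0191] yaw -153.13 tool dp [-0.0008 -0.0037  0.0011] twist 0.27 gap 0.0854 F [-0.57 -0.82 -0.16]
```

View pics/g1.png

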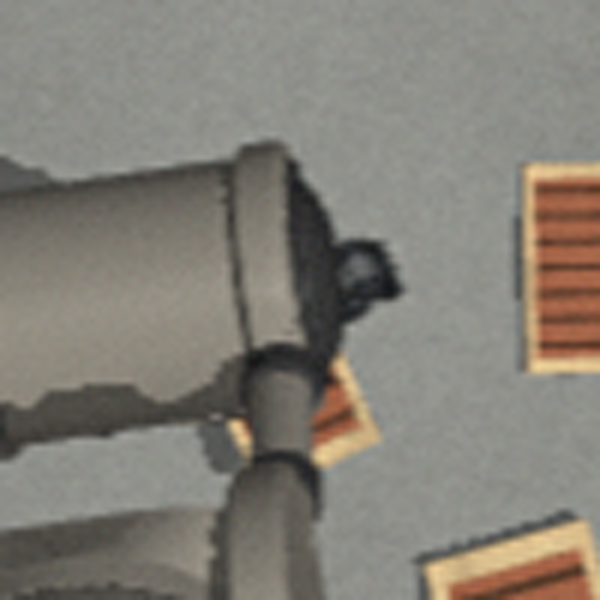

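```bash

python3 -m inch '[{"grip":1,"dp":[0,0,0],"twist":0},{"grip":1,"dp":[0,0,0],"twist":0}]'
python3 -c "
from h import *
togo([.517,.159,.018],206.6)"
```

```text
time_s: 4.82
eef_pos: [0.5152, 0.1618, 0.0199]
tool_rot: [0.001, -0.232, 0.973, 0.0]
ft_force: [-0.1, -0.3, -0.4]
finger_gap: 0.0855
t 4.83 pos [0.5152 0.1618 0.0199] yaw -153.15 tool dp [-0.0003 -0.0033  0.0019] twist 0.25 gap 0.0855 F [-0.08 -0.29 -0.43]
```

```bash

python3 -m inch '[{"grip":1,"dp":[0,-0.003,0.002],"twist":0.25},{"grip":0.3,"dp":[0,0,0],"twist":0},{"grip":0.1,"dp":[0,0,0],"twist":0},{"grip":0.1,"dp":[0,0,0],"twist":0},{"grip":0.1,"dp":[0,0,0],"twist":0},{"grip":0.1,"dp":[0,0,0],"twist":0},{"grip":0.1,"dp":[0,0,0],"twist":0}]' 25
python3 -c "
from h import *
togo([.517,.159,.018],206.6)"
```

```text
time_s: 5.7
eef_pos: [0.5163, 0.159, 0.0174]
tool_rot: [0.0, -0.23, 0.973, -0.0]
ft_force: [0.3, -0.8, 2.5]
finger_gap: 0.0592
t 5.7 pos [0.5163 0.159  0.0174] yaw -153.39 tool dp [-0.0006 -0.0003 -0.0006] twist 0.01 gap 0.0592 F [ 0.3  -0.84  2.46]
```

```bash

python3 -m inch '[{"grip":0,"dp":[0,0,-0.015],"twist":0},{"grip":0,"dp":[0,0,-0.02],"twist":0},{"grip":0,"dp":[-0.03,0,0],"twist":0},{"grip":0,"dp":[-0.03,0,0],"twist":0},{"grip":0,"dp":[-0.03,0,0],"twist":0},{"grip":0,"dp":[0,0,0],"twist":0},{"grip":0,"dp":[0,0,0],"twist":0}]' 25
python3 -c "
from h import *
togo([.517,.159,.018],206.6)
for n in('top','scene'):
    p=shot(n);c=proj(p,[.57,.18,.07])[0].astype(int);save(p,'l_%s.png'%n,(c[0]-50,c[1]-50,c[0]+50,c[1]+50),5)"
```

```text
time_s: 6.58
eef_pos: [0.5958, 0.1993, 0.0524]
tool_rot: [-0.001, -0.23, 0.973, 0.0]
ft_force: [0.6, -0.3, -1.1]
finger_gap: 0.0592
t 6.58 pos [0.5958 0.1993 0.0524] yaw -153.38 tool dp [ 0.0885 -0.0007  0.0345] twist 0.02 gap 0.0592 F [ 0.6  -0.3  -1.08]
```

View pics/l_top.png

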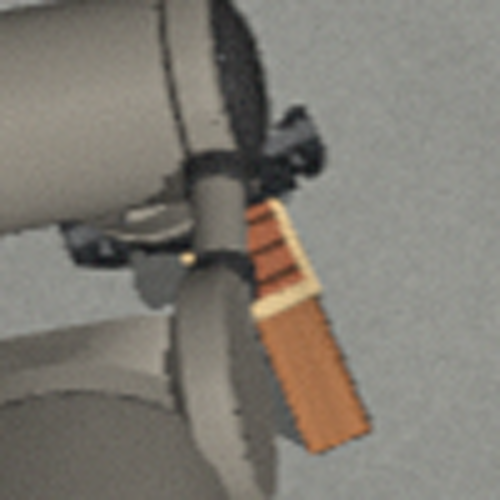

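View pics/l_scene.png

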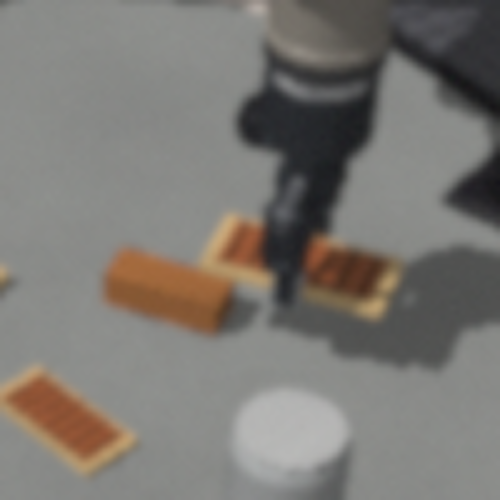

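```bash

python3 -m inch '[{"grip":0,"dp":[0,0,0.015],"twist":0},{"grip":0,"dp":[0,0,0.015],"twist":0},{"grip":0,"dp":[0,0,0.004],"twist":0},{"grip":0,"dp":[0,0,0.003],"twist":0},{"grip":0,"dp":[0,0,0.003],"twist":0},{"grip":0,"dp":[0,0,0.003],"twist":0},{"grip":0,"dp":[0,0,0],"twist":0}]' 22
python3 -c "
from h import *
togo([.517,.159,.018],206.6)
p=shot('scene');c=proj(p,[.57,.18,.05])[0].astype(int);save(p,'m1.png',(c[0]-40,c[1]-40,c[0]+40,c[1]+40),7)"
```

```text
time_s: 7.55
eef_pos: [0.5972, 0.1996, 0.0096]
tool_rot: [0.001, -0.23, 0.973, 0.0]
ft_force: [0.3, 0.7, 2.5]
finger_gap: 0.0597
t 7.55 pos [0.5972 0.1996 0.0096] yaw -153.4 tool dp [ 0.0899 -0.0004 -0.0086] twist 0.0 gap 0.0597 F [0.29 0.71 2.51]
```

View pics/m1.png

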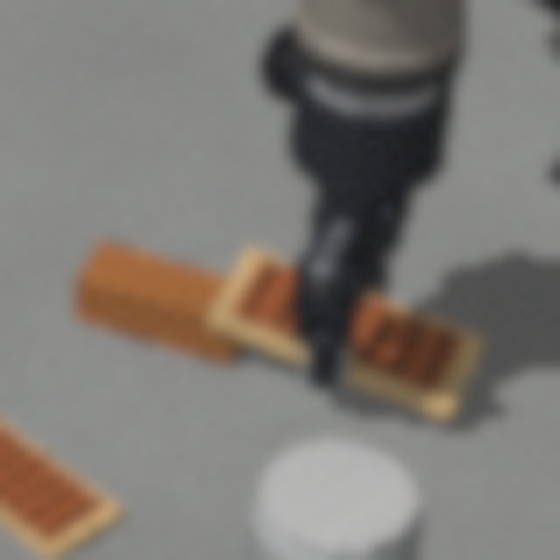

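```bash

python3 -m inch '[{"grip":0,"dp":[0,0,0.002],"twist":0},{"grip":0,"dp":[0,0,0.001],"twist":0},{"grip":0,"dp":[0,0,0],"twist":0},{"grip":0,"dp":[0,0,0],"twist":0}]'
python3 -c "
from h import *
togo([.517,.159,.018],206.6)"
python3 -m inch '[{"grip":0,"dp":[0,0,0],"twist":0},{"grip":0,"dp":[0,0,-0.02],"twist":0},{"grip":0,"dp":[0,0,-0.04],"twist":0},{"grip":0,"dp":[0,0,-0.05],"twist":0},{"grip":0,"dp":[0,0,-0.03],"twist":0},{"grip":0,"dp":[0,0,0],"twist":0},{"grip":0,"dp":[0,0,0],"twist":0}]' 40
python3 -c "
from h import *
p=shot('scene');c=proj(p,[.597,.2,.17])[0].astype(int);save(p,'m2.png',(c[0]-40,c[1]-40,c[0]+40,c[1]+40),7)"
```

```text
time_s: 8.1
eef_pos: [0.5971, 0.1996, 0.0065]
tool_rot: [0.0, -0.23, 0.973, 0.0]
ft_force: [0.8, 2.3, 2.6]
finger_gap: 0.0591
t 8.1 pos [0.5971 0.1996 0.0065] yaw -153.39 tool dp [ 0.0897 -0.0004 -0.0116] twist 0.01 gap 0.0591 F [0.8  2.32 2.63]
time_s: 8.98
eef_pos: [0.5955, 0.1989, 0.1443]
tool_rot: [-0.002, -0.23, 0.973, -0.0]
ft_force: [0.3, -0.2, -0.3]
finger_gap: 0.0589
```

View pics/m2.png

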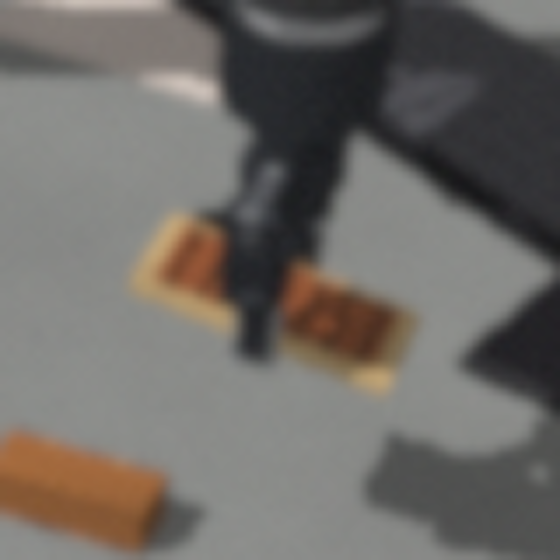

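```bash
cat >> h.py <<'E'
def plate(tilt,off=0.,dz=.0166):
    # box outline; tilt deg: b-end (tool +x) up; grip at plate x=off
    s,R,y=st();tx=R[:,0];ty=R[:,1];up=-R[:,2];a=np.radians(tilt)
    ex=np.cos(a)*tx+np.sin(a)*up;ez=-np.sin(a)*tx+np.cos(a)*up
    o=s["eef_pos"]+up*dz-ex*off
    f=lambda x,yy,z:o+ex*x+ty*yy+ez*z
    L=[]
    for z in(.004,-.004):L.append((np.array([f(x,yy,z) for x,yy in((-.065,-.03),(.065,-.03),(.065,.03),(-.065,.03),(-.065,-.03))]),(0,255,0) if z>0 else (255,0,0)))
    return L
E
python3 -c "
from h import *
p=shot('scene');c=proj(p,[.597,.2,.17])[0].astype(int);b=(c[0]-32,c[1]-32,c[0]+32,c[1]+32)
ims=[over(p,plate(t),'x.png',b,6) for t in(10,13)]
cv2.imwrite('pics/m3.png',np.hstack(ims))
togo([.5544,-.193,.044],162.4)"
```

```text
t 9.07 pos [0.5955 0.199  0.144 ] yaw -153.4 tool dp [ 0.2119 -0.3322  0.1005] twist 44.2 gap 0.0588 F [ 0.24 -0.56 -1.3 ]
```

View pics/m3.png

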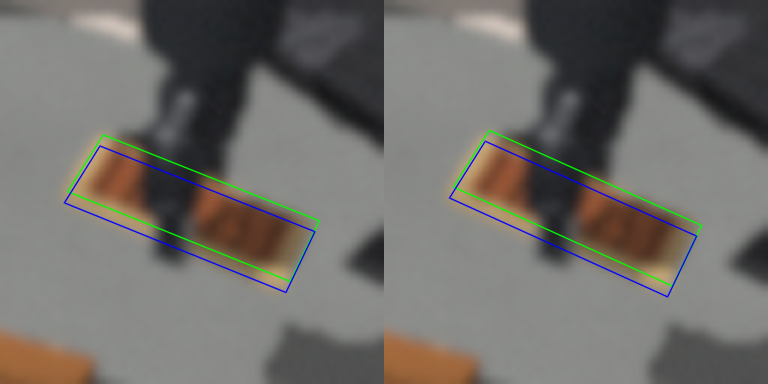

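```bash

python3 -m inch '[{"grip":0,"dp":[0.0276,-0.0404,0],"twist":0},{"grip":0,"dp":[0.0276,-0.0404,0],"twist":0},{"grip":0,"dp":[0.0276,-0.0404,0],"twist":0},{"grip":0,"dp":[0.0276,-0.0404,0],"twist":0},{"grip":0,"dp":[0.0276,-0.0404,0],"twist":0},{"grip":0,"dp":[0.0276,-0.0404,0],"twist":0},{"grip":0,"dp":[0.0276,-0.0404,0],"twist":0},{"grip":0,"dp":[0.0276,-0.0404,0],"twist":0},{"grip":0,"dp":[0,0,0],"twist":8.84},{"grip":0,"dp":[0,0,0],"twist":8.84},{"grip":0,"dp":[0,0,0],"twist":8.84},{"grip":0,"dp":[0,0,0],"twist":8.84},{"grip":0,"dp":[0,0,0],"twist":8.84},{"grip":0,"dp":[0,0,0],"twist":0},{"grip":0,"dp":[0,0,0],"twist":0}]' 40
python3 -c "
from h import *
togo([.542,-.189,.0595],162.4)
for n in('top','scene'):
    p=shot(n);c=proj(p,st()[0]['eef_pos'])[0].astype(int);over(p,plate(13)+holder(0),'n_%s.png'%n,(c[0]-50,c[1]-50,c[0]+50,c[1]+60),5)"
```

```text
time_s: 10.95
eef_pos: [0.5437, -0.1883, 0.1455]
tool_rot: [-0.001, 0.151, 0.988, 0.0]
ft_force: [0.0, 1.0, -1.0]
finger_gap: 0.0589
t 10.95 pos [ 0.5437 -0.1883  0.1455] yaw 162.58 tool dp [ 0.0013 -0.0012  0.086 ] twist 0.18 gap 0.0589 F [ 0.04  1.   -1.  ]
```

View pics/n_top.png

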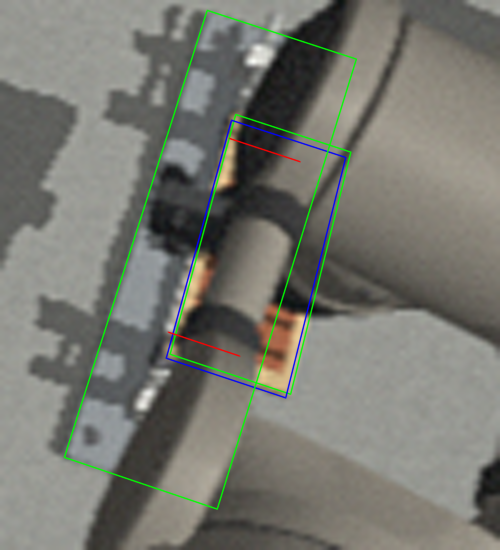

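View pics/n_scene.png

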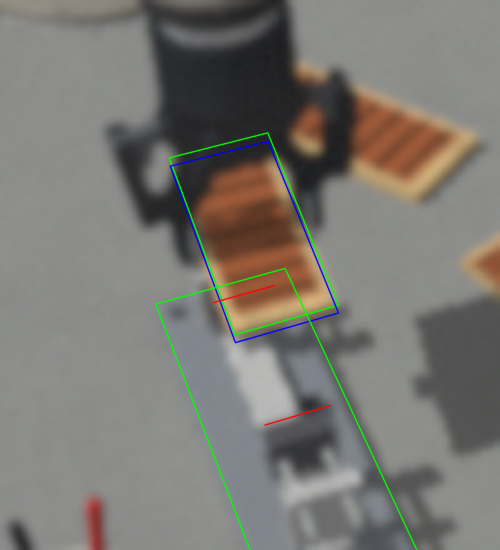

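```bash

python3 -c "
from h import *
p=shot('scene');save(p,'w.png',(100,60,330,330),2.2)
p=shot('top');save(p,'w2.png',(250,100,480,330),2.2)"
```

```text
(no output)
```

View pics/w.png

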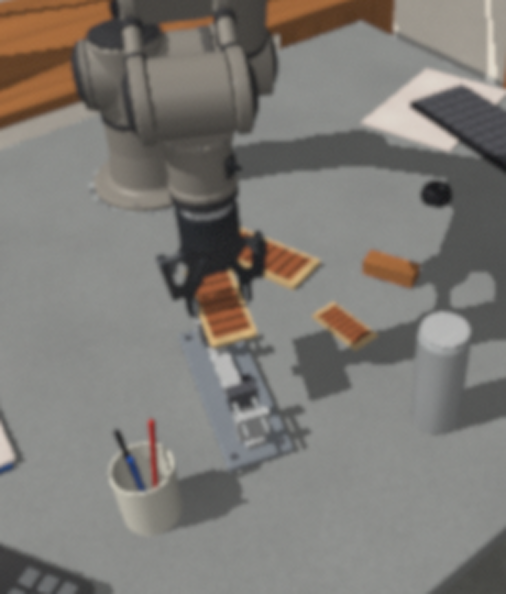

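View pics/w2.png

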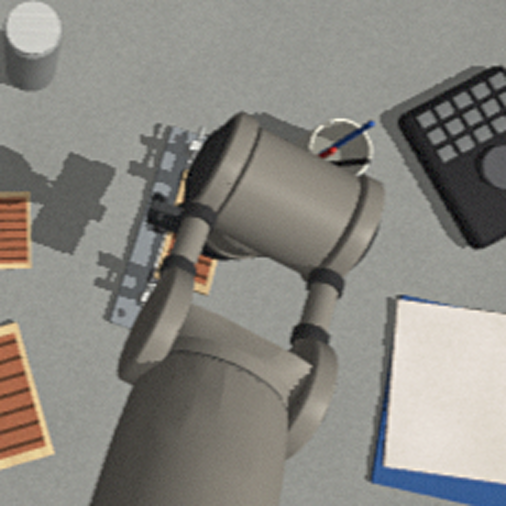

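```bash

python3 -m inch '[{"grip":0,"dp":[0.001,-0.001,0.03],"twist":0.2},{"grip":0,"dp":[0,0,0.03],"twist":0},{"grip":0,"dp":[0,0,0.01],"twist":0},{"grip":0,"dp":[0,0,0],"twist":0},{"grip":0,"dp":[0,0,0],"twist":0}]' 40
python3 -c "
from h import *
togo([.542,-.189,.0595],162.4)
p=shot('scene');c=proj(p,st()[0]['eef_pos'])[0].astype(int);over(p,plate(13)+holder(0),'n2.png',(c[0]-40,c[1]-50,c[0]+50,c[1]+50),6)
print(st()[0]['ft_force'],[manip.sense()['ft_force'].round(2) for _ in range(2)])"
```

```text
time_s: 11.78
eef_pos: [0.5435, -0.1895, 0.0775]
tool_rot: [0.001, 0.155, 0.988, -0.0]
ft_force: [0.0, -0.1, -0.5]
finger_gap: 0.0584
t 11.78 pos [ 0.5435 -0.1895  0.0775] yaw 162.22 tool dp [0.0016 0.     0.018 ] twist -0.18 gap 0.0584 F [ 0.03 -0.07 -0.55]
[ 0.47710948 -0.88914904 -0.6611336 ] [array([ 0.48, -0.89, -0.66]), array([ 0.48, -0.89, -0.66])]
```

View pics/n2.png

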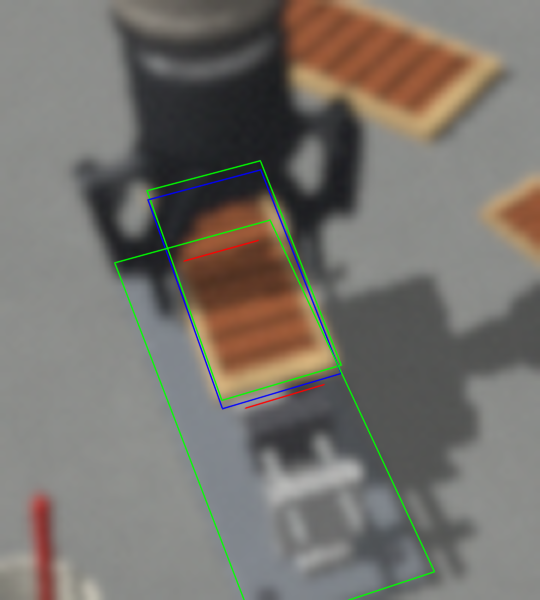

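```bash

python3 -m inch '[{"grip":0,"dp":[0,0,0.01],"twist":0},{"grip":0,"dp":[0,0,0.008],"twist":0},{"grip":0,"dp":[0,0,0],"twist":0},{"grip":0,"dp":[0,0,0],"twist":0}]' 40
python3 -c "
from h import *
togo([.542,-.189,.0595],162.4)
for n in ('scene','top'):
  p=shot(n);c=proj(p,st()[0]['eef_pos'])[0].astype(int);over(p,[(h,k) for h,k in plate(13)],'n3%s.png'%n,(c[0]-40,c[1]-50,c[0]+50,c[1]+50),6)
"
```

```text
time_s: 12.32
eef_pos: [0.5428, -0.1891, 0.0582]
tool_rot: [-0.0, 0.155, 0.988, 0.0]
ft_force: [0.3, 0.2, -1.2]
finger_gap: 0.0587
t 12.32 pos [ 0.5428 -0.1891  0.0582] yaw 162.21 tool dp [ 0.0008 -0.0001 -0.0013] twist -0.19 gap 0.0587 F [ 0.31  0.17 -1.21]
```

View pics/n3scene.png

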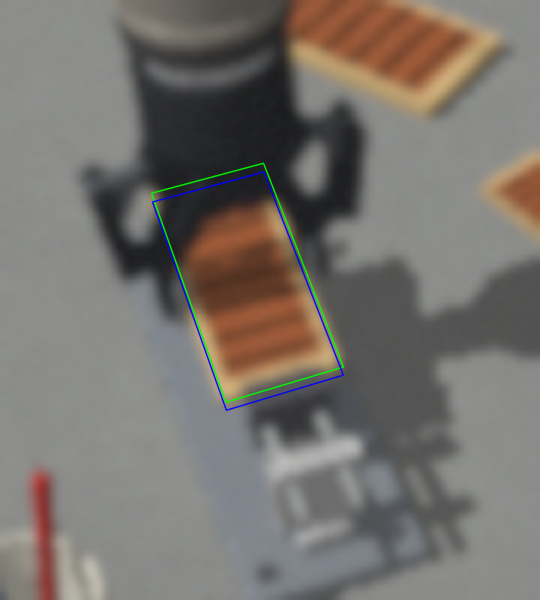

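View pics/n3top.png

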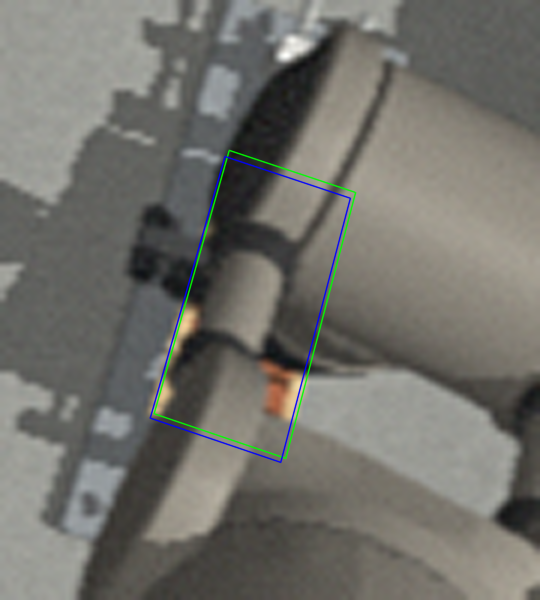

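```bash

cat >> h.py <<'E'
def hs():
    s,R,y=st();c,sn=np.cos(HY),np.sin(HY);d=s["eef_pos"][:2]-HO;f=s["ft_force"]
    print("t",round(s["time_s"],2),"H x,y,z mm",np.round([1e3*(c*d[0]+sn*d[1]),1e3*(-sn*d[0]+c*d[1]),1e3*s["eef_pos"][2]],1),"F hx,hy,z",np.round([c*f[0]+sn*f[1],-sn*f[0]+c*f[1],f[2]],2),"yaw",round(y-162.4,2),"gap",round(s["finger_gap"],4),"T",np.round(s["torque"],2))
E
python3 -c "
from h import *
hs()"
python3 -m inch '[{"grip":0,"dp":[-0.003,0,0],"twist":0},{"grip":0,"dp":[-0.003,0,0],"twist":0},{"grip":0,"dp":[-0.003,0,0],"twist":0},{"grip":0,"dp":[0,0,0],"twist":0},{"grip":0,"dp":[0,0,0],"twist":0}]' 40
python3 -c "
from h import *
hs()"
python3 -m inch '[{"grip":0,"dp":[-0.002,0,0],"twist":0},{"grip":0,"dp":[0,0,0],"twist":0}]' 60
python3 -c "
from h import *
hs()"
```

```text
t 12.43 H x,y,z mm [-12.1   0.1  58.5] F hx,hy,z [ 0.12  0.56 -0.65] yaw -0.19 gap 0.0591 T [-0.04 -0.01 -0.01]
time_s: 13.05
eef_pos: [0.5508, -0.1916, 0.0578]
tool_rot: [-0.001, 0.155, 0.988, 0.0]
ft_force: [-2.9, 2.0, -3.0]
finger_gap: 0.0586
t 13.05 H x,y,z mm [-3.9  0.2 57.8] F hx,hy,z [-3.32  1.05 -2.97] yaw -0.19 gap 0.0586 T [ 0.2   0.63 -0.02]
time_s: 13.3
eef_pos: [0.5529, -0.1923, 0.058]
tool_rot: [-0.0, 0.155, 0.988, 0.0]
ft_force: [-2.5, 0.9, -3.4]
finger_gap: 0.0582
t 13.3 H x,y,z mm [-1.6  0.2 58. ] F hx,hy,z [-2.67  0.06 -3.42] yaw -0.19 gap 0.0582 T [0.26 0.73 0.01]
```

```bash

python3 -c "
from h import *
for n in ('scene',):
  p=shot(n);c=proj(p,st()[0]['eef_pos'])[0].astype(int);save(p,'p1.png',(c[0]-40,c[1]-40,c[0]+40,c[1]+50),6)
"
python3 -m inch '[{"grip":0,"dp":[0,0,0.001],"twist":0},{"grip":0,"dp":[0,0,0.001],"twist":0},{"grip":0,"dp":[0,0,0],"twist":0}]' 60
python3 -c "
from h import *
hs()"
```

```text
time_s: 13.72
eef_pos: [0.5534, -0.1926, 0.0565]
tool_rot: [0.0, 0.155, 0.988, -0.0]
ft_force: [-2.6, 1.6, 0.1]
finger_gap: 0.0584
t 13.72 H x,y,z mm [-1.1  0.1 56.5] F hx,hy,z [-2.93  0.72  0.14] yaw -0.19 gap 0.0584 T [0.27 0.54 0.04]
```

View pics/p1.png

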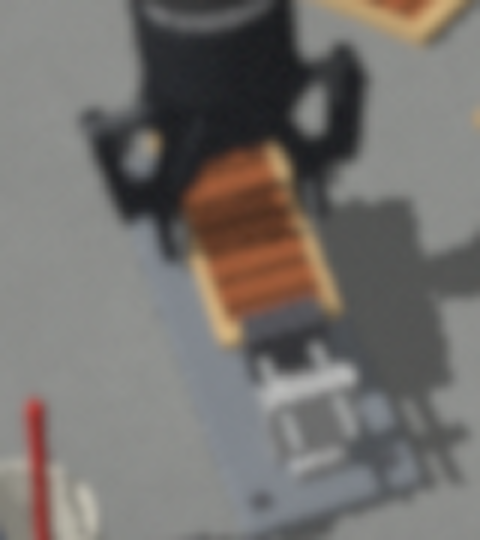

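```bash

python3 -m inch '[{"grip":0,"dp":[-0.002,0,0],"twist":0},{"grip":0,"dp":[-0.002,0,0],"twist":0},{"grip":0,"dp":[0,0,0],"twist":0}]' 60
python3 -c "
from h import *
hs()"
python3 -m inch '[{"grip":0,"dp":[-0.002,0,0],"twist":0},{"grip":0,"dp":[-0.002,0,0],"twist":0},{"grip":0,"dp":[0,0,0],"twist":0}]' 60
python3 -c "
from h import *
hs()"
```

```text
time_s: 14.1
eef_pos: [0.557, -0.1937, 0.0563]
tool_rot: [-0.0, 0.155, 0.988, 0.0]
ft_force: [-4.8, 1.6, -0.4]
finger_gap: 0.0582
t 14.1 H x,y,z mm [ 2.7  0.1 56.3] F hx,hy,z [-5.09  0.09 -0.37] yaw -0.19 gap 0.0582 T [0.27 0.71 0.07]
time_s: 14.48
eef_pos: [0.5604, -0.1948, 0.0562]
tool_rot: [-0.001, 0.155, 0.988, 0.0]
ft_force: [-6.9, 2.3, 1.4]
finger_gap: 0.0586
t 14.47 H x,y,z mm [ 6.3  0.1 56.2] F hx,hy,z [-7.27  0.1   1.42] yaw -0.19 gap 0.0586 T [0.32 0.96 0.03]
```

```bash

python3 -m inch '[{"grip":0,"dp":[-0.002,0,0],"twist":0},{"grip":0,"dp":[-0.002,0,0],"twist":0},{"grip":0,"dp":[0,0,0],"twist":0},{"grip":0,"dp":[0,0,0],"twist":0}]' 60
python3 -c "
from h import *
hs()
for n in ('scene','top'):
  p=shot(n);c=proj(p,st()[0]['eef_pos'])[0].astype(int);save(p,'p2%s.png'%n,(c[0]-40,c[1]-40,c[0]+40,c[1]+50),6)
hs()
"
```

```text
time_s: 14.98
eef_pos: [0.5637, -0.1958, 0.0562]
tool_rot: [-0.001, 0.155, 0.988, 0.0]
ft_force: [-8.9, 2.0, 1.3]
finger_gap: 0.0582
t 14.97 H x,y,z mm [ 9.7  0.1 56.2] F hx,hy,z [-9.06 -0.78  1.33] yaw -0.19 gap 0.0582 T [0.38 1.21 0.03]
t 15.07 H x,y,z mm [ 9.7  0.1 56.2] F hx,hy,z [-8.46 -0.91  1.47] yaw -0.19 gap 0.0587 T [0.36 1.18 0.02]
```

View pics/p2scene.png

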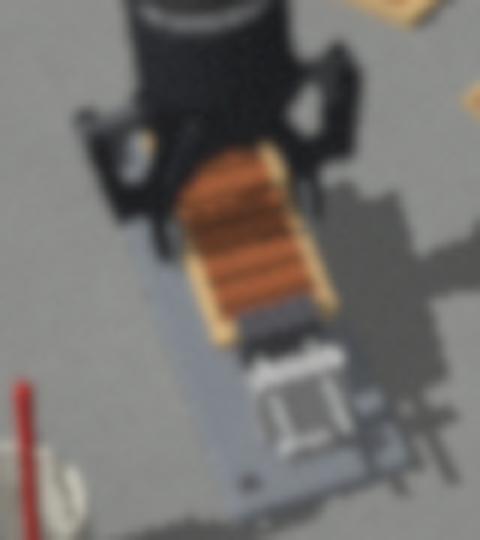

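View pics/p2top.png

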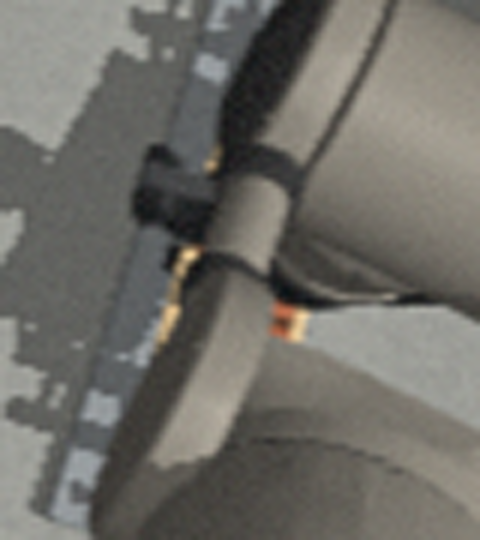

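```bash
cat >> h.py <<'E'
def prof(p,z=.076,x0=.05,x1=.12):
    xs=np.arange(x0,x1,.001);ys=np.arange(-.012,.012,.001);X,Y=np.meshgrid(xs,ys)
    uv=proj(p,H(np.c_[X.ravel(),Y.ravel(),np.full(X.size,z)])).reshape(X.shape+(2,)).astype(np.float32)
    return np.round(xs*1000).astype(int),cv2.cvtColor(cv2.remap(p["img"],uv[...,0],uv[...,1],cv2.INTER_CUBIC),cv2.COLOR_RGB2GRAY).mean(0)
E
python3 -c "
from h import *
x,g=prof(shot('scene'));print([(a,int(b)) for a,b in zip(x,g)][::2])
hs()"
```

```text
[(np.int64(50), 97), (np.int64(52), 102), (np.int64(54), 105), (np.int64(56), 105), (np.int64(58), 102), (np.int64(60), 98), (np.int64(62), 92), (np.int64(64), 88), (np.int64(66), 87), (np.int64(68), 89), (np.int64(70), 89), (np.int64(72), 89), (np.int64(74), 88), (np.int64(76), 87), (np.int64(78), 86), (np.int64(80), 85), (np.int64(82), 83), (np.int64(84), 79), (np.int64(86), 74), (np.int64(88), 67), (np.int64(90), 61), (np.int64(92), 56), (np.int64(94), 56), (np.int64(96), 60), (np.int64(98), 69), (np.int64(100), 82), (np.int64(102), 100), (np.int64(104), 121), (np.int64(106), 142), (np.int64(108), 161), (np.int64(110), 172), (np.int64(112), 175), (np.int64(114), 172), (np.int64(116), 162), (np.int64(118), 147)]
t 15.12 H x,y,z mm [ 9.7  0.1 56.2] F hx,hy,z [-8.74 -0.15  1.41] yaw -0.19 gap 0.0585 T [ 0.41  1.16 -0.03]
```

```bash

python3 -m inch '[{"grip":0,"dp":[-0.0015,0,0],"twist":0},{"grip":0,"dp":[-0.001,0,0],"twist":0},{"grip":0,"dp":[0,0,0],"twist":0},{"grip":0,"dp":[0,0,0],"twist":0}]' 60
python3 -c "
from h import *
hs()
x,g=prof(shot('scene'));print([(int(a),int(b)) for a,b in zip(x,g)][30:50:2])
hs()"
```

```text
time_s: 15.62
eef_pos: [0.5658, -0.1965, 0.0561]
tool_rot: [-0.002, 0.155, 0.988, 0.0]
ft_force: [-9.4, 3.4, 0.8]
finger_gap: 0.0583
t 15.62 H x,y,z mm [11.9  0.1 56.1] F hx,hy,z [-9.98  0.43  0.78] yaw -0.19 gap 0.0583 T [0.36 1.32 0.01]
[(80, 86), (82, 85), (84, 83), (86, 80), (88, 74), (90, 67), (92, 60), (94, 56), (96, 56), (98, 62)]
t 15.68 H x,y,z mm [11.9  0.1 56.1] F hx,hy,z [-9.82 -0.09  1.86] yaw -0.19 gap 0.0584 T [0.37 1.28 0.01]
```

```bash

python3 -m inch '[{"grip":0,"dp":[0,0,0],"twist":0},{"grip":0,"dp":[0,0,0.001],"twist":0},{"grip":0,"dp":[0,0,0.001],"twist":0},{"grip":0,"dp":[0,0,0.001],"twist":0},{"grip":0,"dp":[0,0,0],"twist":0}]' 32
python3 -c "
from h import *
hs()"
python3 -m inch '[{"grip":0,"dp":[0,0,0.001],"twist":0},{"grip":0,"dp":[0,0,0.001],"twist":0},{"grip":0,"dp":[0,0,0.001],"twist":0},{"grip":0,"dp":[0,0,0],"twist":0}]' 32
python3 -c "
from h import *
hs()
x,g=prof(shot('scene'));print([(int(a),int(b)) for a,b in zip(x,g)][30:50:2])
hs()"
```

```text
time_s: 16.3
eef_pos: [0.566, -0.1966, 0.0534]
tool_rot: [-0.001, 0.155, 0.988, 0.0]
ft_force: [-8.8, 3.4, 3.4]
finger_gap: 0.0584
t 16.3 H x,y,z mm [12.1  0.1 53.4] F hx,hy,z [-9.4   0.62  3.37] yaw -0.19 gap 0.0584 T [0.45 1.23 0.04]
time_s: 16.8
eef_pos: [0.5665, -0.1968, 0.0511]
tool_rot: [-0.0, 0.155, 0.988, 0.0]
ft_force: [-9.5, 4.1, 7.3]
finger_gap: 0.0582
t 16.8 H x,y,z mm [12.7  0.1 51.1] F hx,hy,z [-10.33   1.04   7.3 ] yaw -0.19 gap 0.0582 T [0.38 1.12 0.07]
[(80, 84), (82, 84), (84, 83), (86, 81), (88, 77), (90, 70), (92, 62), (94, 57), (96, 55), (98, 60)]
t 16.85 H x,y,z mm [12.7  0.1 51.1] F hx,hy,z [-10.48   0.59   6.6 ] yaw -0.19 gap 0.0583 T [ 0.43  1.15 -0.02]
```

```bash

python3 -c "
from h import *
for n in ('scene','top'):
  p=shot(n);c=proj(p,st()[0]['eef_pos'])[0].astype(int);over(p,plate(7.5,-.0025)+holder(0),'q_%s.png'%n,(c[0]-40,c[1]-40,c[0]+40,c[1]+50),6)
hs()
"
```

```text
t 16.95 H x,y,z mm [12.7  0.1 51.2] F hx,hy,z [-11.12  -0.32   7.19] yaw -0.19 gap 0.0582 T [0.41 1.05 0.01]
```

View pics/q_scene.png

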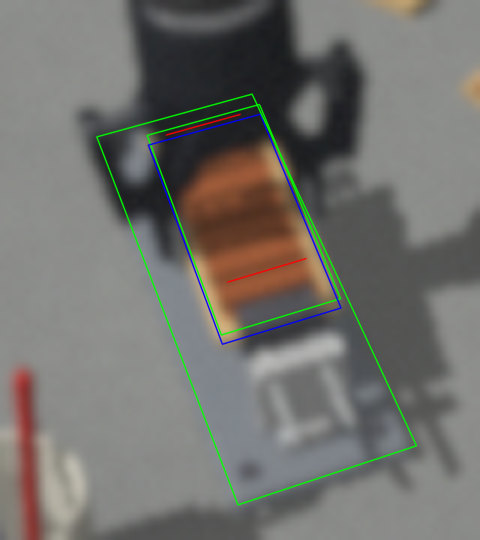

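View pics/q_top.png

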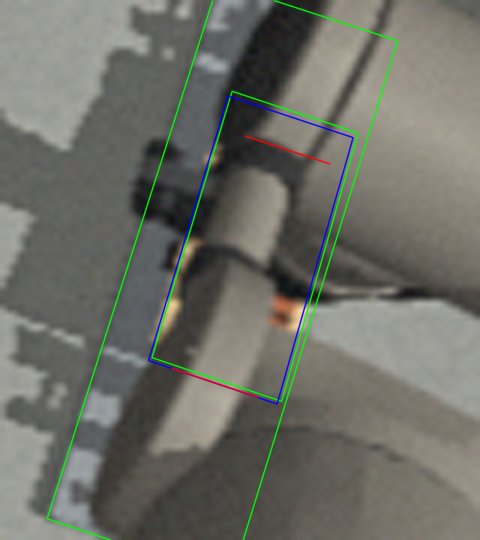

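```bash

python3 -m inch '[{"grip":0,"dp":[0.001,0,0],"twist":0},{"grip":0,"dp":[0,0,0],"twist":0},{"grip":0,"dp":[0,0,0],"twist":0}]' 27
python3 -c "
from h import *
hs()"
python3 -m inch '[{"grip":0,"dp":[0,0,0.001],"twist":0},{"grip":0,"dp":[0,0,0],"twist":0}]' 27
python3 -c "
from h import *
hs()"
```

```text
time_s: 17.32
eef_pos: [0.5657, -0.1965, 0.0512]
tool_rot: [-0.0, 0.155, 0.988, 0.0]
ft_force: [-8.5, 3.6, 6.7]
finger_gap: 0.0583
t 17.32 H x,y,z mm [11.8  0.1 51.2] F hx,hy,z [-9.22  0.86  6.72] yaw -0.19 gap 0.0583 T [0.37 1.09 0.08]
time_s: 17.58
eef_pos: [0.566, -0.1966, 0.0505]
tool_rot: [0.0, 0.155, 0.988, -0.0]
ft_force: [-10.0, 3.8, 7.6]
finger_gap: 0.0589
t 17.57 H x,y,z mm [12.1  0.1 50.5] F hx,hy,z [-10.66   0.62   7.58] yaw -0.19 gap 0.0589 T [0.4  0.97 0.02]
```

```bash

python3 -m inch '[{"grip":0,"dp":[0,0,0],"twist":0},{"grip":0,"dp":[0,0,0],"twist":0}]' 21
python3 -c "
from h import *
hs()"
python3 -m inch '[{"grip":0,"dp":[0,0,0.001],"twist":0},{"grip":0,"dp":[0,0,0],"twist":0}]' 21
python3 -c "
from h import *
hs()
x,g=prof(shot('scene'));print([(int(a),int(b)) for a,b in zip(x,g)][34:48:2]);hs()"
```

```text
time_s: 17.82
eef_pos: [0.566, -0.1966, 0.0505]
tool_rot: [0.0, 0.155, 0.988, -0.0]
ft_force: [-9.6, 3.1, 8.8]
finger_gap: 0.0584
t 17.82 H x,y,z mm [12.1  0.1 50.5] F hx,hy,z [-10.07   0.05   8.8 ] yaw -0.19 gap 0.0584 T [ 0.39  0.95 -0.02]
time_s: 18.08
eef_pos: [0.566, -0.1967, 0.0495]
tool_rot: [0.0, 0.155, 0.988, -0.0]
ft_force: [-9.5, 3.7, 7.8]
finger_gap: 0.0585
t 18.07 H x,y,z mm [12.2 -0.  49.5] F hx,hy,z [-10.19   0.63   7.84] yaw -0.2 gap 0.0585 T [0.37 1.01 0.03]
[(84, 84), (86, 81), (88, 76), (90, 69), (92, 61), (94, 57), (96, 56)]
t 18.12 H x,y,z mm [12.1  0.  49.5] F hx,hy,z [-9.84  0.97  8.67] yaw -0.19 gap 0.0581 T [0.35 0.98 0.04]
```

```bash

python3 -m inch '[{"grip":0,"dp":[0,0,0.001],"twist":0},{"grip":0,"dp":[0,0,0.001],"twist":0},{"grip":0,"dp":[0,0,0],"twist":0}]' 21
python3 -c "
from h import *
hs()
p=shot('scene');c=proj(p,st()[0]['eef_pos'])[0].astype(int);b=(c[0]-32,c[1]-32,c[0]+32,c[1]+32)
ims=[over(p,plate(t,-.003),'x.png',b,6) for t in(4,10)]
cv2.imwrite('pics/r1.png',np.hstack(ims))"
```

```text
time_s: 18.5
eef_pos: [0.5659, -0.1967, 0.0474]
tool_rot: [0.0, 0.155, 0.988, -0.0]
ft_force: [-9.6, 3.3, 8.1]
finger_gap: 0.058
t 18.5 H x,y,z mm [12.1 -0.  47.4] F hx,hy,z [-10.11   0.23   8.08] yaw -0.2 gap 0.058 T [ 0.34  0.99 -0.03]
```

View pics/r1.png

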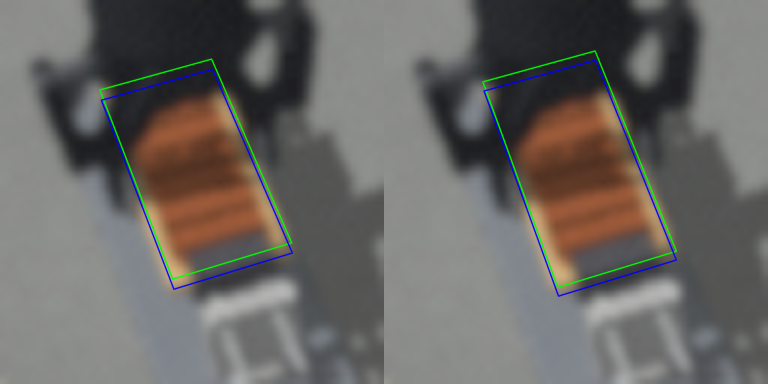

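```bash

python3 -m inch '[{"grip":0,"dp":[0,0,0.001],"twist":0},{"grip":0,"dp":[0,0,0.001],"twist":0},{"grip":0,"dp":[0,0,0],"twist":0}]' 21
python3 -c "
from h import *
hs()"
python3 -m inch '[{"grip":0,"dp":[0,0,0.001],"twist":0},{"grip":0,"dp":[0,0,0.0005],"twist":0},{"grip":0,"dp":[0,0,0],"twist":0}]' 21
python3 -c "
from h import *
hs()
p=shot('scene');c=proj(p,st()[0]['eef_pos'])[0].astype(int);b=(c[0]-32,c[1]-32,c[0]+32,c[1]+32)
ims=[over(p,plate(t,-.003),'x.png',b,6) for t in(0,4)]
cv2.imwrite('pics/r2.png',np.hstack(ims))
x,g=prof(p);print([(int(a),int(b)) for a,b in zip(x,g)][34:48:2])
p=shot('top');c=proj(p,st()[0]['eef_pos'])[0].astype(int);over(p,plate(0,-.003)+holder(-.002),'r2t.png',(c[0]-40,c[1]-40,c[0]+40,c[1]+50),6)
"
```

```text
time_s: 18.92
eef_pos: [0.5661, -0.1967, 0.0457]
tool_rot: [0.0, 0.155, 0.988, -0.0]
ft_force: [-9.3, 3.0, 8.9]
finger_gap: 0.0585
t 18.93 H x,y,z mm [12.2 -0.  45.7] F hx,hy,z [-9.75  0.01  8.91] yaw -0.2 gap 0.0585 T [ 0.33  0.98 -0.03]
time_s: 19.3
eef_pos: [0.5658, -0.1966, 0.0439]
tool_rot: [-0.0, 0.155, 0.988, -0.0]
ft_force: [-10.6, 3.2, 7.8]
finger_gap: 0.0582
t 19.3 H x,y,z mm [12.   0.  43.9] F hx,hy,z [-11.09  -0.17   7.83] yaw -0.19 gap 0.0582 T [ 0.29  1.05 -0.03]
[(84, 84), (86, 82), (88, 77), (90, 70), (92, 63), (94, 57), (96, 56)]
```

View pics/r2.png

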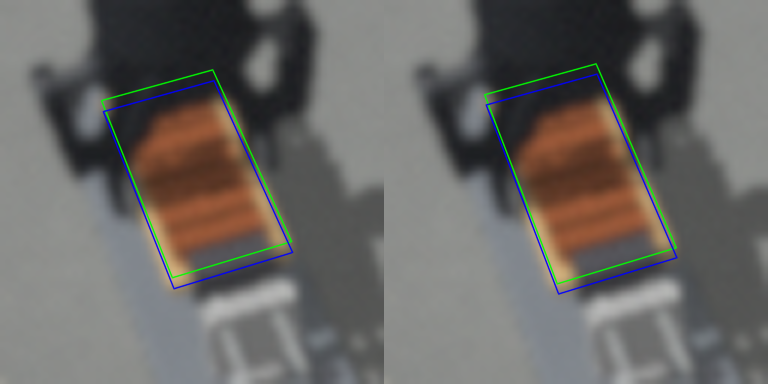

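View pics/r2t.png

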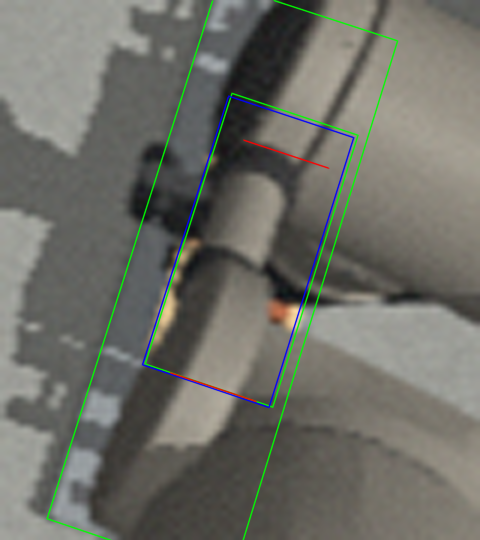

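```bash

python3 -c "
from h import *
hs()
p=shot('scene');np.save('sc.npy',p,allow_pickle=True);c=proj(p,st()[0]['eef_pos'])[0].astype(int);b=(c[0]-18,c[1]-18,c[0]+20,c[1]+20)
print(b)
save(p,'r3.png',b,15)
for t in(0,4,8): print(t,[((proj(p,P)+.5-[b[0],b[1]])*15).round().tolist() for P,_ in plate(t,-.003)])"
```

```text
t 19.4 H x,y,z mm [12.  -0.  43.9] F hx,hy,z [-10.65  -0.09   7.82] yaw -0.19 gap 0.0584 T [0.3  1.08 0.02]
(np.int64(187), np.int64(212), np.int64(225), np.int64(250))
0 [[[219.0, 483.0], [42.0, 41.0], [320.0, -36.0], [518.0, 393.0], [219.0, 483.0]], [[224.0, 511.0], [47.0, 68.0], [324.0, -9.0], [520.0, 420.0], [224.0, 511.0]]]
4 [[[222.0, 499.0], [40.0, 26.0], [319.0, -51.0], [519.0, 408.0], [222.0, 499.0]], [[225.0, 524.0], [44.0, 51.0], [322.0, -26.0], [521.0, 433.0], [225.0, 524.0]]]
8 [[[224.0, 513.0], [38.0, 12.0], [318.0, -65.0], [520.0, 422.0], [224.0, 513.0]], [[226.0, 535.0], [42.0, 36.0], [320.0, -41.0], [521.0, 445.0], [226.0, 535.0]]]
```

View pics/r3.png

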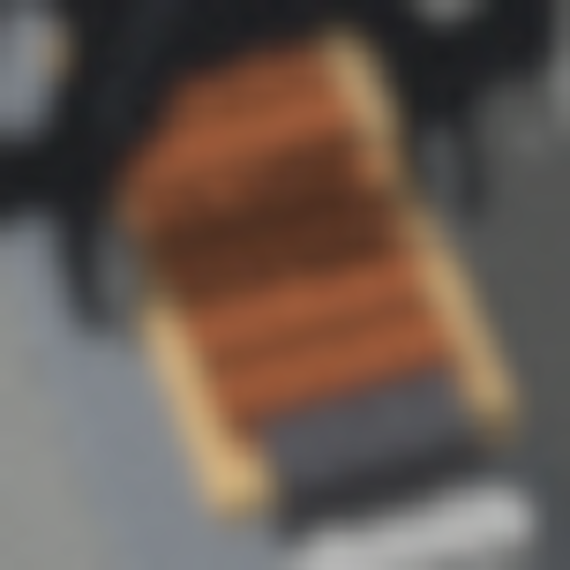

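```bash

cat >> h.py <<'E'
def platA(tilt,xa=.074,za=.0595,y0=0.,hw=.03):
    a=np.radians(tilt);L=[]
    f=lambda s,y,z:[xa-np.cos(a)*s+np.sin(a)*z, y0+y, za+np.sin(a)*s+np.cos(a)*z]
    for z in(.004,-.004):L.append((H([f(s,y,z) for s,y in((0,-hw),(.13,-hw),(.13,hw),(0,hw),(0,-hw))]),(0,255,0) if z>0 else (255,0,0)))
    return L
E
python3 -c "
from h import *
p=np.load('sc.npy',allow_pickle=True).item();b=(187,212,225,250)
ims=[over(p,platA(t),'x.png',b,10) for t in(1,9)]
cv2.imwrite('pics/r4.png',np.hstack(ims))"
```

```text
(no output)
```

View pics/r4.png

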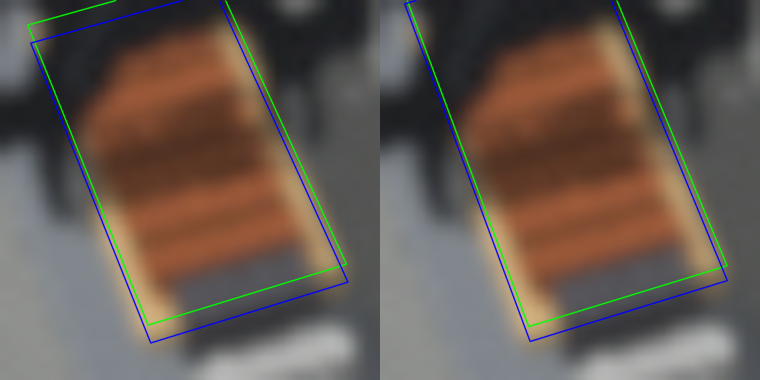

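```bash

python3 -c "
from h import *
# reference: initial top image saved x1.5
im=cv2.cvtColor(cv2.imread('pics/top0.png'),cv2.COLOR_BGR2GRAY)
p=shot('top')
a=np.radians(26.6);ex=np.array([np.cos(a),np.sin(a)]);ey=np.array([-ex[1],ex[0]])
s=np.arange(-.066,.067,.001);ys=np.arange(-.018,.019,.002)
P=np.array([[np.r_[np.array([.517,.159])+ex*u+ey*v,.038] for u in s] for v in ys])
uv=((proj(p,P.reshape(-1,3))+.5)*1.5-.5).reshape(P.shape[:2]+(2,)).astype(np.float32)
g=cv2.remap(im,uv[...,0],uv[...,1],1).mean(0);print('ref');print(' '.join(map(str,g.astype(int))))
sc=np.load('sc.npy',allow_pickle=True).item();gi=cv2.cvtColor(sc['img'],cv2.COLOR_RGB2GRAY)
for t in(1,9):
    top=platA(t)[0][0];A=(top[0]+top[3])/2;B=(top[1]+top[2])/2;W=(top[3]-top[0])/.06
    d=(B-A)/.13
    S=np.arange(0,.11,.001);ys=np.arange(-.015,.016,.002)
    Q=np.array([[A+d*u+W*v for u in S] for v in ys]);uv=proj(sc,Q.reshape(-1,3)).reshape(Q.shape[:2]+(2,)).astype(np.float32)
    print(t,' '.join(map(str,cv2.remap(gi,uv[...,0],uv[...,1],1).mean(0).astype(int))))
"
```

```text
ref
141 150 161 172 179 183 185 185 182 173 157 139 121 110 104 97 88 77 70 70 77 90 101 107 110 109 109 109 109 109 106 100 90 78 69 69 78 90 102 108 110 109 109 108 109 108 106 101 91 79 71 69 76 88 99 106 109 109 109 109 109 109 107 101 91 79 71 69 75 86 98 105 109 109 109 109 109 109 106 100 89 78 70 69 76 88 98 106 108 109 109 108 108 108 105 100 90 79 70 69 76 87 98 105 108 108 108 107 107 107 106 101 91 79 70 68 74 84 93 100 107 117 133 152 168 179 183 185 184 180 170 153 130
1 83 84 85 85 85 85 84 84 83 83 83 83 83 84 86 88 91 94 97 99 101 101 102 101 100 99 97 95 93 92 92 92 93 95 97 99 100 101 102 101 99 97 94 90 86 82 77 74 70 68 66 65 65 64 64 63 62 61 60 60 59 58 57 57 58 59 60 62 63 65 66 68 69 71 73 74 76 78 80 82 85 88 91 94 97 98 100 101 101 100 98 96 93 91 88 86 84 82 80 78 76 74 71 67 64 60 55 51 48 44
9 82 83 84 85 85 85 84 84 83 83 83 83 84 86 88 92 95 97 100 101 102 101 100 99 97 95 93 92 92 93 94 97 99 100 101 101 100 98 95 90 86 81 76 72 69 67 66 65 64 64 63 62 61 60 59 58 58 58 59 60 61 63 65 66 68 70 71 73 75 77 79 82 85 89 92 96 98 100 101 101 101 99 97 94 91 89 87 85 83 81 78 75 71 66 62 57 52 47 43 40 37 36 34 34 33 33 33 33 33 34
```

```bash

cat >> h.py <<'E'
def stripes(sc,xa=.0765,za=.0595):
    gi=cv2.cvtColor(sc['img'],cv2.COLOR_RGB2GRAY);o=[]
    for t in(-2,0,2,4):
        top=platA(t,xa,za)[0][0];A=(top[0]+top[3])/2;B=(top[1]+top[2])/2;W=(top[3]-top[0])/.06;d=(B-A)/.13
        S=np.arange(0.016,.1,.0005);ys=np.arange(-.015,.016,.002)
        Q=np.array([[A+d*u+W*v for u in S] for v in ys]);uv=proj(sc,Q.reshape(-1,3)).reshape(Q.shape[:2]+(2,)).astype(np.float32)
        g=cv2.GaussianBlur(cv2.remap(gi,uv[...,0],uv[...,1],1).mean(0)[None],(1,7),1).ravel()
        from scipy.signal import find_peaks
        o.append((t,(S[find_peaks(g,prominence=2)[0]]*1000).tolist()))
    print(o)
E
python3 -m inch '[{"grip":0,"dp":[0,0,0.001],"twist":0},{"grip":0,"dp":[0,0,0.001],"twist":0},{"grip":0,"dp":[0,0,0],"twist":0}]' 21
python3 -c "
from h import *
hs()
stripes(np.load('sc.npy',allow_pickle=True).item())
stripes(shot('scene'));hs()"
```

```text
time_s: 19.88
eef_pos: [0.5657, -0.1966, 0.0418]
tool_rot: [-0.0, 0.155, 0.988, -0.0]
ft_force: [-9.5, 3.3, 7.5]
finger_gap: 0.0586
t 19.88 H x,y,z mm [11.9  0.  41.8] F hx,hy,z [-10.     0.26   7.46] yaw -0.19 gap 0.0586 T [ 0.36  1.02 -0.02]
[(-2, [25.000000000000007, 42.00000000000002, 93.50000000000007, 95.00000000000007]), (0, [25.000000000000007, 41.00000000000002, 91.00000000000007]), (2, [24.500000000000007, 39.50000000000002, 89.00000000000007]), (4, [23.500000000000007, 39.00000000000002, 86.50000000000006])]
[(-2, [25.000000000000007, 41.50000000000002, 91.50000000000007]), (0, [24.500000000000007, 40.00000000000002, 89.00000000000007]), (2, [23.500000000000007, 39.00000000000002, 86.00000000000006]), (4, [23.000000000000007, 38.00000000000002, 83.50000000000006])]
t 19.93 H x,y,z mm [11.9 -0.  41.8] F hx,hy,z [-9.49  0.51  6.66] yaw -0.19 gap 0.0581 T [ 0.36  1.01 -0.01]
```

```bash

python3 -m inch '[{"grip":0,"dp":[0.0015,0,0],"twist":0},{"grip":0,"dp":[0.0015,0,0],"twist":0},{"grip":0,"dp":[0.001,0,0],"twist":0},{"grip":0,"dp":[0,0,0],"twist":0}]' 25
python3 -c "
from h import *
hs()"
python3 -m inch '[{"grip":0,"dp":[0.0015,0,0],"twist":0},{"grip":0,"dp":[0.0015,0,0],"twist":0},{"grip":0,"dp":[0,0,0],"twist":0}]' 25
python3 -c "
from h import *
hs()
"
```

```text
time_s: 20.42
eef_pos: [0.5623, -0.1955, 0.0418]
tool_rot: [0.0, 0.155, 0.988, -0.0]
ft_force: [-7.9, 2.2, 6.7]
finger_gap: 0.0583
t 20.43 H x,y,z mm [ 8.3 -0.  41.8] F hx,hy,z [-8.23 -0.34  6.7 ] yaw -0.2 gap 0.0583 T [ 0.24  0.81 -0.05]
time_s: 20.8
eef_pos: [0.5598, -0.1947, 0.0419]
tool_rot: [0.001, 0.155, 0.988, -0.0]
ft_force: [-8.0, 3.4, 6.9]
finger_gap: 0.0586
t 20.8 H x,y,z mm [ 5.7 -0.  41.9] F hx,hy,z [-8.66  0.84  6.86] yaw -0.2 gap 0.0586 T [0.29 0.68 0.03]
```

```bash

python3 -m inch '[{"grip":0,"dp":[0.001,0,0],"twist":0},{"grip":0,"dp":[0.001,0,0],"twist":0},{"grip":0,"dp":[0,0,0],"twist":0}]' 25
python3 -c "
from h import *
hs()
p=shot('scene');stripes(p,.0685);save(p,'s1.png',(180,190,240,270),7)
x,g=prof(p);print([(int(a),int(b)) for a,b in zip(x,g)][20:48:2]);hs()"
```

```text
time_s: 21.18
eef_pos: [0.5582, -0.1942, 0.042]
tool_rot: [0.001, 0.155, 0.988, -0.0]
ft_force: [-6.3, 2.4, 6.0]
finger_gap: 0.0582
t 21.18 H x,y,z mm [ 3.9 -0.  42. ] F hx,hy,z [-6.78  0.38  5.95] yaw -0.2 gap 0.0582 T [0.26 0.6  0.07]
[(-2, [24.500000000000007, 41.00000000000002, 92.00000000000007]), (0, [25.000000000000007, 39.50000000000002, 89.00000000000007]), (2, [23.500000000000007, 38.50000000000002, 86.50000000000006]), (4, [23.000000000000007, 24.000000000000007, 37.50000000000002, 83.50000000000006])]
[(70, 82), (72, 84), (74, 84), (76, 84), (78, 82), (80, 78), (82, 71), (84, 64), (86, 58), (88, 55), (90, 56), (92, 59), (94, 65), (96, 72)]
t 21.23 H x,y,z mm [ 4.  0. 42.] F hx,hy,z [-6.09  0.4   5.82] yaw -0.19 gap 0.0582 T [0.25 0.61 0.01]
```

View pics/s1.png

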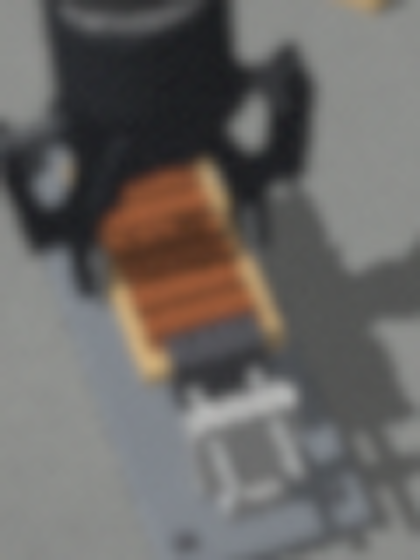

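```bash

python3 -m inch '[{"grip":0,"dp":[0.001,0,0],"twist":0},{"grip":0,"dp":[0.001,0,0],"twist":0},{"grip":0,"dp":[0,0,0],"twist":0}]' 25
python3 -c "
from h import *
hs()"
python3 -m inch '[{"grip":0,"dp":[0.001,0,0],"twist":0},{"grip":0,"dp":[0.001,0,0],"twist":0},{"grip":0,"dp":[0,0,0],"twist":0}]' 25
python3 -c "
from h import *
hs()"
```

```text
time_s: 21.6
eef_pos: [0.557, -0.1938, 0.042]
tool_rot: [0.002, 0.155, 0.988, -0.0]
ft_force: [-3.4, 2.8, 5.9]
finger_gap: 0.0584
t 21.6 H x,y,z mm [ 2.7  0.  42. ] F hx,hy,z [-4.13  1.63  5.91] yaw -0.2 gap 0.0584 T [0.16 0.15 0.  ]
time_s: 21.98
eef_pos: [0.5554, -0.1933, 0.042]
tool_rot: [0.002, 0.155, 0.988, -0.001]
ft_force: [-1.4, 1.3, 5.4]
finger_gap: 0.0583
t 21.98 H x,y,z mm [ 1. -0. 42.] F hx,hy,z [-1.74  0.81  5.43] yaw -0.2 gap 0.0583 T [ 0.07 -0.15  0.08]
```

```bash

python3 -m inch '[{"grip":0,"dp":[0.001,0,0],"twist":0},{"grip":0,"dp":[0.0005,0,-0.001],"twist":0},{"grip":0,"dp":[0,0,-0.001],"twist":0},{"grip":0,"dp":[0,0,0],"twist":0}]' 25
python3 -c "
from h import *
hs()
p=shot('scene');stripes(p,.0645);
x,g=prof(p);print([(int(a),int(b)) for a,b in zip(x,g)][20:48:2]);hs()"
```

```text
time_s: 22.48
eef_pos: [0.5528, -0.1925, 0.0428]
tool_rot: [0.001, 0.155, 0.988, -0.0]
ft_force: [0.4, -0.4, -0.5]
finger_gap: 0.0584
t 22.48 H x,y,z mm [-1.7 -0.  42.8] F hx,hy,z [ 0.53 -0.27 -0.49] yaw -0.2 gap 0.0584 T [-0.22 -0.57 -0.03]
[(-2, [27.00000000000001, 43.50000000000002, 94.50000000000007]), (0, [26.50000000000001, 42.00000000000002, 91.00000000000007, 92.00000000000007]), (2, [26.00000000000001, 40.50000000000002, 41.50000000000002, 88.50000000000007]), (4, [25.500000000000007, 39.50000000000002, 86.00000000000006])]
[(70, 84), (72, 81), (74, 77), (76, 70), (78, 63), (80, 58), (82, 55), (84, 57), (86, 62), (88, 68), (90, 74), (92, 78), (94, 82), (96, 86)]
t 22.52 H x,y,z mm [-1.8  0.  42.8] F hx,hy,z [ 1.24 -0.35 -1.16] yaw -0.2 gap 0.0584 T [-0.17 -0.61  0.02]
```

```bash

python3 -m inch '[{"grip":0.5,"dp":[0,0,0],"twist":0},{"grip":0.8,"dp":[0,0,0],"twist":0},{"grip":1,"dp":[0,0,0],"twist":0},{"grip":1,"dp":[0,0,0],"twist":0},{"grip":1,"dp":[0,0,0],"twist":0}]'
python3 -c "
from h import *
hs()
p=shot('scene');stripes(p,.0645);save(p,'u1.png',(180,190,240,270),7)
x,g=prof(p);print([(int(a),int(b)) for a,b in zip(x,g)][20:48:2]);hs()"
```

```text
time_s: 23.15
eef_pos: [0.5522, -0.1922, 0.0428]
tool_rot: [-0.0, 0.155, 0.988, 0.0]
ft_force: [0.4, -0.6, -1.1]
finger_gap: 0.0855
t 23.15 H x,y,z mm [-2.3  0.1 42.8] F hx,hy,z [ 0.59 -0.47 -1.07] yaw -0.19 gap 0.0855 T [-0.04  0.01  0.05]
[(-2, [27.00000000000001, 43.00000000000002, 93.50000000000007]), (0, [26.00000000000001, 41.50000000000002, 90.50000000000007]), (2, [25.000000000000007, 40.50000000000002, 88.00000000000007]), (4, [24.500000000000007, 39.00000000000002, 85.00000000000006])]
[(70, 84), (72, 83), (74, 80), (76, 74), (78, 67), (80, 60), (82, 57), (84, 57), (86, 61), (88, 66), (90, 73), (92, 78), (94, 81), (96, 84)]
t 23.2 H x,y,z mm [-2.3  0.1 42.8] F hx,hy,z [ 0.19 -0.2  -0.63] yaw -0.2 gap 0.0852 T [-0.   -0.04 -0.02]
```

View pics/u1.png

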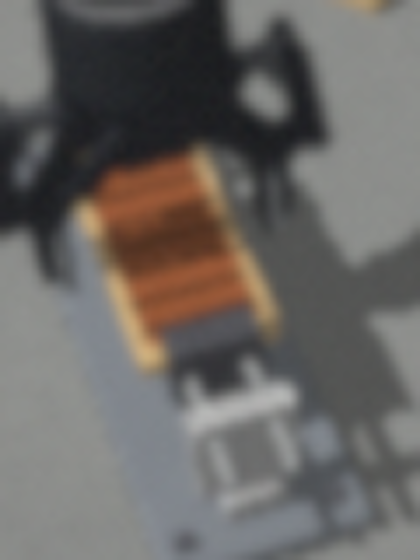

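```bash

python3 -m inch '[{"grip":1,"dp":[0,0,-0.01],"twist":0},{"grip":1,"dp":[0,0,-0.02],"twist":0},{"grip":1,"dp":[0,0,-0.03],"twist":0},{"grip":1,"dp":[0,0,-0.05],"twist":0},{"grip":1,"dp":[0,0,-0.05],"twist":0},{"grip":1,"dp":[0,0,-0.03],"twist":0},{"grip":1,"dp":[0.05,-0.03,0],"twist":0},{"grip":1,"dp":[0.04,-0.05,0],"twist":0},{"grip":1,"dp":[0.03,-0.05,0],"twist":0},{"grip":1,"dp":[0.0,-0.05,0],"twist":0},{"grip":1,"dp":[0.0,-0.05,0],"twist":0},{"grip":1,"dp":[0.0,-0.05,0],"twist":0},{"grip":1,"dp":[0,0,0],"twist":0}]'
python3 -c "
from h import *
hs()
p=shot('scene');save(p,'v_s.png',(150,180,250,290),6);np.save('vs.npy',p,allow_pickle=True)
p=shot('top');save(p,'v_t.png',(280,140,380,265),5);np.save('vt.npy',p,allow_pickle=True)"
```

```text
time_s: 24.82
eef_pos: [0.3523, -0.4241, 0.233]
tool_rot: [0.0, 0.157, 0.988, -0.001]
ft_force: [0.1, -0.0, 0.6]
finger_gap: 0.0853
t 24.82 H x,y,z mm [-122.8 -281.4  233. ] F hx,hy,z [ 0.07 -0.    0.6 ] yaw -0.43 gap 0.0853 T [ 0.04 -0.02 -0.01]
```

View pics/v_s.png

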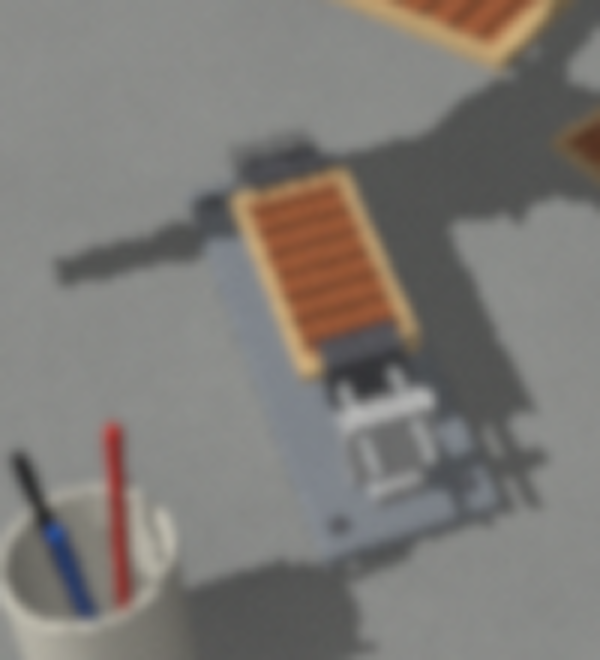

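View pics/v_t.png

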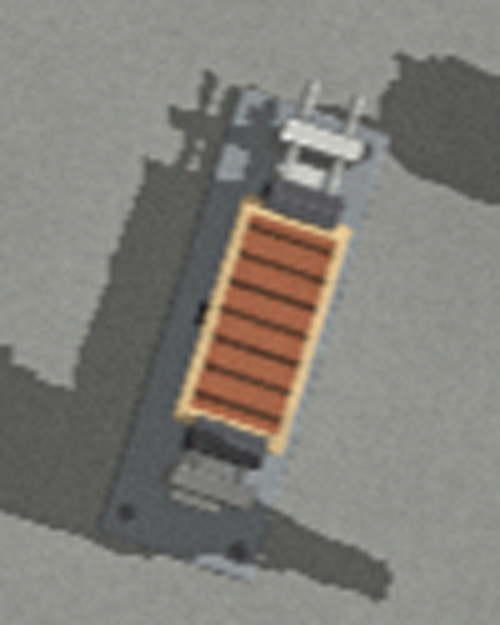

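```bash

python3 -c "
from h import *
T=np.load('vt.npy',allow_pickle=True).item();S=np.load('vs.npy',allow_pickle=True).item()
cs=np.cos(HY);sn=np.sin(HY)
toH=lambda w:np.c_[(w[:,0]-HO[0])*cs+(w[:,1]-HO[1])*sn,-(w[:,0]-HO[0])*sn+(w[:,1]-HO[1])*cs,w[:,2]]
rt=[d for d in finder.cut_out('plate',shot('top'))]
for d in rt:
    if abs(d['point'][0]-330)<25:
        c=max(cv2.findContours(d['region'].astype(np.uint8),0,1)[0],key=cv2.contourArea)
        h=toH(unp(T,c.reshape(-1,2),.064))*1000
        print(d['confidence'],cv2.minAreaRect(h[:,:2].astype(np.float32)))
c=np.array([[248,198],[352,228],[282,454],[176,417]])/5+[280,140]-.5
print(toH(unp(T,c,.064))*1000)
for n,sh in(('T',T),('S',S)):
    b=(290,160,370,250) if n=='T' else (170,195,235,275)
    over(sh,platA(0,.0635,.060,0)+holder(-.0015),'w_%s.png'%n,b,7)
for q in('tumbler','mouse','pencup'):
  for n in('top','scene'):
    p=shot(n)
    for d in finder.cut_out(q,p)[:1]: print(q,n,np.round(d['point']),int(d['region'].sum()))
x,g=prof(S);print([(int(a),int(b)) for a,b in zip(x,g)][16:40:2])
x,g=prof(T,.076,.04,.1);print([(int(a),int(b)) for a,b in zip(x,g)][::2])
x,g=prof(T,.076,-.1,-.04);print([(int(a),int(b)) for a,b in zip(x,g)][::2])
"
```

```text
0.56 ((-0.69549560546875, -0.5641460418701172), (61.345664978027344, 125.31488037109375), 89.16567993164062)
[[ 62.48959486  28.84833162  64.        ]
 [ 64.71450032 -29.79193497  64.        ]
 [-64.59959661 -29.79770316  64.        ]
 [-63.82012504  30.18406113  64.        ]]
tumbler top [264. 122.] 869
tumbler scene [301. 223.] 1248
mouse scene [301. 146.] 130
pencup top [400. 169.] 910
pencup scene [166. 280.] 1155
[(66, 83), (68, 84), (70, 83), (72, 82), (74, 78), (76, 73), (78, 66), (80, 60), (82, 56), (84, 57), (86, 60), (88, 66)]
[(40, 116), (42, 112), (44, 83), (46, 73), (48, 97), (50, 112), (52, 136), (54, 179), (56, 156), (58, 94), (60, 82), (62, 85), (64, 86), (66, 93), (68, 93), (70, 88), (72, 86), (74, 91), (76, 123), (78, 169), (80, 183), (82, 183), (84, 186), (86, 167), (88, 120), (90, 92), (92, 84), (94, 84), (96, 106), (98, 170)]
[(-100, 90), (-98, 116), (-96, 126), (-94, 123), (-92, 123), (-90, 125), (-88, 120), (-86, 118), (-84, 122), (-82, 121), (-80, 102), (-78, 64), (-76, 53), (-74, 56), (-72, 58), (-70, 69), (-68, 84), (-66, 88), (-64, 87), (-62, 94), (-60, 135), (-58, 172), (-56, 140), (-54, 116), (-52, 101), (-50, 73), (-48, 77), (-46, 106), (-44, 118), (-42, 117)]
```

```bash
cd pics; python3 -c "
import cv2,numpy as np
a=cv2.imread('w_T.png');b=cv2.imread('w_S.png');h=max(a.shape[0],b.shape[0]);z=np.zeros((h,a.shape[1]+b.shape[1],3),np.uint8)
z[:a.shape[0],:a.shape[1]]=a;z[:b.shape[0],a.shape[1]:]=b;cv2.imwrite('w_b.png',cv2.resize(z,(int(z.shape[1]*.78),int(z.shape[0]*.78))))"
```

```text
(no output)
```

View pics/w_b.png

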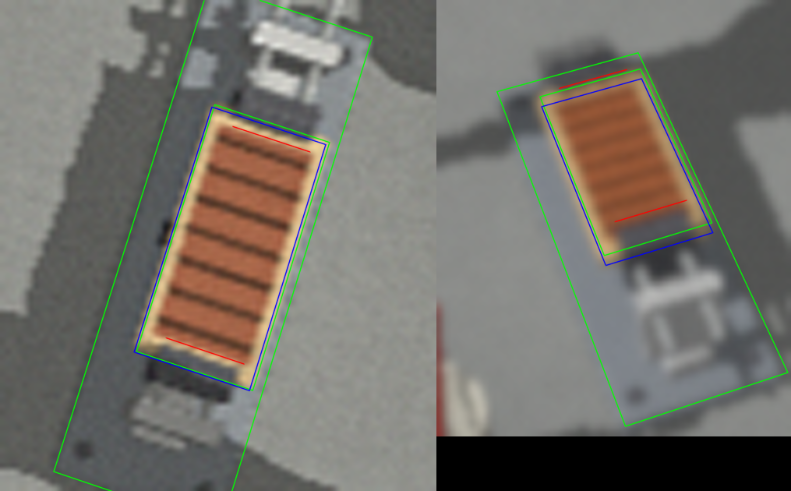

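```bash
python3 -c "
from h import *
hs();print(manip.sign_off())"
```

```text
t 25.62 H x,y,z mm [-122.2 -278.2  232.7] F hx,hy,z [-0.98 -0.04  0.49] yaw -0.19 gap 0.0854 T [0.02 0.02 0.06]
the job is handed in; nothing more can be done
None
```

The plate is clamped in the spring holder, pattern up and released. The job was handed in at about 25.6 s; no verdict was reported.

**What I did:**
- I gripped the middle-sized plate at its centre and tipped it about 13° in the grip by pressing its end on the edge of the rest block.
- I pushed the low end into jaw_a until it was back about 16.5 to 17 mm, with about 10 N along x.
- I lowered the other end until the plate was level, eased it back into jaw_b until the x force was near zero, then let go and moved clear.

**Last checks:**

| Check | Measured | Allowed |
|---|---|---|
| Jaw_a pushed back | about 3.2 mm | 2 to 6 mm |
| Jaw_b pushed back | about 3.8 mm | 2 to 6 mm |
| Sideways offset | under 1 mm | 10 mm |
| Yaw against the holder | about 1° | 3.4° |
| Tilt | about 1° | 2.3° |

- **Height:** the level plate drawn in the grooves (underside 56 mm) lay on the picture in both camera views. I did not measure the underside height on its own.
- **Bystanders:** the pen cup was found where it started, within a few pixels, in both views. The tumbler and mouse were each compared in the scene view only; the mouse's starting place there was read by eye from the first picture.

**Disagreements and surprises:**
- The two jaw figures add up to about 7 mm instead of the expected 8 mm, which is within picture error.
- While I lowered the plate, the vertical force rose to about 8 N, more than friction in the grip should have given. Readings peaked at about 13 to 14 N combined, under the 18 N limit.

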